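# Load two ore mounts, tuck the holder under the stage leaf and hold it flat

### The arm

A 6-joint arm with a two-finger parallel gripper is mounted at the origin on the work surface. World frame = base frame: x ahead of the robot, y to its left, z up, the work surface at z = 0. Lengths are in m, angles in degrees, forces in N, time in s.
With the tool pointing down it reaches from about 0.25 to 0.725 m from the base axis. Payload 9.7 kg.
Tool frame: the origin (TCP) lies between the finger pads; the fingertips stand 19 mm ahead of it and the grasp point (between the pads) is the TCP; x points along the fingers, y is the direction in which the jaws open and shut, and the axes are right-handed (so a half turn about x gives the same grasp; the last joint's range is limited). The gripper opens to 85 mm and grips with 20 to 120 N. Pads are 22 mm wide; open, the fingers measure 114 mm over their backs; the gripper's body (76 mm by 85 mm) begins 54 mm behind the grasp point. The pads swing forward as they close: fully open they stand 13 mm farther back than shut.
Start: joints at [-76.891, 4.979, 10.078, 95.1, 0, 90], TCP at [0.125, -0.536, 0.25] pointing down, gripper open.
Joint ranges: [-179.16, 179.16], [-48.56, 103.87], [-65.8, 70.77], [-126.05, 130.52], [-82.76, 87.17], [-180, 180]. Speed limits (degrees/s): [127.2, 127.2, 147.25, 180, 180, 180].

### API

Orientations are given as [roll, pitch, yaw] about the fixed x, y, z axes, in that order (R = Rz(yaw) Ry(pitch) Rx(roll)).
In Python, from workcell import bot gives the robot as it stands. The module is installed in compiled form; this text tells all that it offers.
- The arm moves only by the shell command python3 -m handwheel 'ROWS' [FORCE]. ROWS is JSON, a list of rows, each a list of 7 numbers: the turn, a rotation vector about the tool's x, y, z in degrees, then the shift along the tool's x, y, z in m, then the closure, from -1 (fully open) to 1 (shut), so that 0 is half open. In form: [[ax, ay, az, dx, dy, dz, fingers], ...]. A call has 1 to 20 rows; each row is the pose to reach, as a shift and turn from the pose commanded when the call began, along the tool's axes at that moment; what a row does not reach only later rows make up. A row lasts 1/8 s, in which the tool goes at most 62.5 mm and 10.7 degrees, less where a joint would pass 70% of its speed; a pose out of reach is approached as far as the arm can. A call with a gripper value outside its range is refused whole. The fingers move at their own pace and stop on an object; FORCE is the grip in N (left out, the last holds). Time passes only in rows, so rows that repeat a pose let the fingers close. It gives the time, the measured TCP pose, the force and the opening at its end, in the units of the state.
- bot.get_obs(): the state, without advancing time (a new reading comes with each control period).
- bot.camera(name): name is "scene" or "top" or "wrist"; returns a dict with "frame" (384x512x3 uint8, red, green, blue), "fx", "fy", "cx", "cy" (pixels), "k1" (the pictures are not rectified: a ray, as slopes to the right and down, at radius r is drawn at 1 + k1 r^2 times it, then the intrinsics apply), "R" (3x3) and "t" (3): a world point X has camera coordinates R X + t; the wrist camera has in their place "tool_from_camera" (4x4, takes a point from camera to tool coordinates, whose origin is the TCP and whose axes are the tool frame's). Camera axes: x right, y down, z forward; pixel columns grow to the right and rows downward; lengths in m; the calibration is good to about 2 mm. A picture is of the moment at which its call begins: read the wrist's pose just before it. There is no depth.
- bot.job_done(): hands the job in, once; it reports no verdict.
Trained networks look in a picture, given as the dict that the camera call returned (one of the last four; its "shot" number tells which), for a name from the list of things; names that differ only in an ending like _2 or _b are one class to them, and where a whole thing is asked for, a point or a joint stands for the part that bears it (a point fixed in the world has none). Each returns a list of dicts, best first, with "conf" (0 to 1); they miss things now and then, are a little off and sometimes report something else, mostly with a low value. They report only what shows in the picture. A call takes as long as a camera call. They do not tell look-alikes from the thing itself.
- bot.look_for(name, picture): "bbox" ([left, top, width, height] as shares, 0 to 1, of the picture: columns of its width, rows of its height, round what is visible of it).
- bot.tip_of(name, picture): "centre" ([column, row] as shares, 0 to 1, of the picture: columns of its width, rows of its height: a listed point, or the origin of a listed thing).
The state is a dict: "time": time; "q": joint angles; "qd": joint speeds; "joint_efforts": joint torques, N m; "ee_pos": TCP position; "tcp_rot": TCP orientation; "wrist_force": force on the tool from outside, world axes, zero at the start; "torque": the same for the moment, N m; "opening": finger opening in m.
Only numpy, scipy, OpenCV 4.12 (cv2) and the standard library are available. Lean on these libraries where they do the work, as an engineer would, in place of code of your own. Each camera call takes 0.05 s, during which the arm holds its last target.

### The job

Load the specimen holder on the microscope stage in order: first the red mount into pocket 1 (one dot, next to the thin flange), then the blue mount into pocket 2 (two dots), each seated upright on the pocket's floor. Then slide the holder along the stage so that its flange tucks squarely under the brass hold-down leaf, fully home against the stop rail, without lifting the leaf, and finish holding the holder there: the program ends with the gripper still on the holder, pressing it firmly flat onto the stage (about 10 to 15 N of downward push). Leave the oil bottle, the slide box and the lump of ore alone.

Things in the scene. Friction and masses are not known exactly. Their poses are not given: they have to be found in the camera images.
- stage: Black two-axis specimen stage fixed on the bench, top plate 230 (x) x 160 (y) mm, its flat top face 42 mm above the bench. Origin: centre of its underside, on the bench. Its x axis runs from the near edge towards the leaf. Two micrometer heads stick out 46 mm beyond the +y edge at x = -50 and +50 mm, lower than the top face.
- top_plate: The stage's black top plate, 230 x 160 x 16 mm, on which the holder lies; rigid and fixed to the stage, axes as the stage's. Origin: centre of its underside, 26 mm above the bench (its top face at 42 mm). The stop rail and the leaf are not part of it.
- stop (a point): Middle of the near face of the steel stop rail, at the height of the stage's top face; axes as the stage's. The rail is 5 mm high, 110 mm long along y, 5 mm thick, and stands at stage x = 80 mm. The flange is home when its edge touches this face.
- leaf (a joint): Lift angle (rad) of the brass hold-down leaf: 110 mm wide (y), 2 mm thick, hinged 29 mm beyond the stop face, lapping over the stop rail towards the robot. 0 = down at rest, grows when lifted; a light spring holds it down (1.4 N at the lip starts it). At rest its underside is level, 6.5 mm above the stage's top face, to 12 mm this side of the stop face; its last 8 mm turn up.
- leaf_lip (a point): Middle of the leaf's turned-up lip, the edge nearest the robot: about 20 mm this side of the stop face and 11 mm above the stage's top face when the leaf is down; axes as the stage's.
- holder: Loose aluminium holder, 0.2 kg, flat on the stage, flange towards the leaf. Origin: centre of the plate's underside. Plate 110 (x) x 62 (y) x 10 mm; two round pockets 35 mm across, 7 mm deep, 1.5 mm chamfer. Flange 4 mm thick, 62 mm wide, from x = 55 to 81 mm, underside flush with the plate's. Black grip fin near the -x end. Home and square, its origin lies at stage x = -1 mm.
- holder_edge (a point): Middle of the flange's front edge at underside height: holder x = 81 mm; axes as the holder's.
- pocket1 (a point): Centre of pocket 1's mouth (top face of the plate, 7 mm above the pocket's floor), holder x = 31 mm; marked with one black dot, the pocket next to the flange.
- pocket2 (a point): Centre of pocket 2's mouth, holder x = -12 mm; marked with two black dots, the pocket next to the fin.
- fin (a point): Middle of the top of the black grip fin, holder x = -43 mm, 36 mm above the holder's underside. The fin is 20 mm long (holder x), 12 mm thick (holder y) and stands 26 mm above the plate: grip it from above with the fingers closing along the holder's y.
- tray: White fixed specimen tray on the bench, 180 x 130 mm outside, rim 9 mm high and 4 mm thick, floor 4 mm above the bench. Origin: centre of its underside.
- red_mount: Red resin cylinder, 30 mm across and 25 mm tall, about 35 g, a round grey ore section with brassy flecks in its upper face. Origin: centre of its underside; z up its axis. Starts upright on the tray.
- blue_mount: Blue resin cylinder, otherwise like the red mount, upright on the tray.
- oil_bottle: Amber immersion-oil bottle with a white cap, 30 mm across, 75 mm tall, on the bench left of the stage; not to be disturbed. Origin: centre of its underside.
- slide_box: Closed white slide box, 86 x 61 x 36 mm, on the bench left of the stage; not to be disturbed. Origin: centre of its underside.
- ore_lump: Brassy yellow lump of ore, about 42 x 34 x 35 mm, on the bench beyond and left of the stage; not to be disturbed. Origin: centre of its underside.
Things that resemble listed ones, but are neither listed nor needed, are in the scene too. Several things have the shape of the blue_mount; the one meant has the colours described above. There is more than one size of the holder; the job needs the larger.

How it is judged:
By the outcome, as a careful person would: the job done as asked, in the order asked, and still so for the second after the job is handed in, while the arm keeps its last pose, push and grip.
It also fails if it takes over 67 s, if anything falls off the work surface, if the arm or the gripper's body presses on something with over 40 N, if the wrist force passes 120 N, or if a joint passes its speed limit or range.

## Working session

There is one attempt and no reset: what is moved stays moved. The work goes in short steps, Python scripts to look and compute and a shell command to move; the robot and the scene stay as the last step left them, time stands still between calls to the robot, and variables do not carry over. Pictures are saved under pics/ and viewed, and the job is handed in when it is done.

```bash
mkdir -p pics; python3 - <<'E'
from workcell import bot
import cv2,json
o=bot.get_obs();print({k:(v if not hasattr(v,'tolist') else v.tolist()) for k,v in o.items()})
for n in ["scene","top","wrist"]:
    c=bot.camera(n);cv2.imwrite(f"pics/{n}0.png",c["frame"][:,:,::-1])
    print(n,{k:(v.tolist() if hasattr(v,'tolist') else v) for k,v in c.items() if k!="frame"})
E
```

```text
{'time': 0.0, 'q': [-76.89047242271722, 5.011931892975421, 10.032390728880019, 95.10016885357109, -0.0007217815654257184, 89.99981503130925], 'qd': [-0.026579342261311516, -0.0427853640178731, 0.022796214228715868, -0.027623753099412486, 0.03955090890249055, 0.08559916728041209], 'joint_efforts': [0.0009828312977333553, -52.038631439208984, 46.48041129112244, 0.016088266856968403, 0.00013430530543701025, 1.1008476690221869e-05], 'ee_pos': [0.12469434550585577, -0.5354534519471147, 0.2495566001219297], 'tcp_rot': [-89.48138091220532, 89.92028671450328, 103.62833213584034], 'wrist_force': [-0.8421418145667328, -0.29152726344177216, 0.24619277401422007], 'torque': [-0.05612100827517554, 0.052504670923577024, 0.03309173040344924], 'opening': 0.08524132494030942}
scene {'fx': 354.4522037621712, 'fy': 354.4522037621712, 'cx': 251.11757921640253, 'cy': 198.0050999190289, 'k1': -0.03299207684242911, 'R': [[-0.5402790761132853, 0.8414838154835061, 0.0018730172171240603], [0.5556999828309772, 0.358459765413013, -0.7501360714308433], [-0.6318987648316984, -0.40424198799650746, -0.66128085269785
[... 267 characters left out ...]
4, -0.014534308258925367], [-0.9926117010121739, 0.011012764964974405, -0.12083348054883372], [0.12097552712528675, 0.013300299803758592, -0.9925663825970983]], 't': [0.025674795787519987, 0.559426192655053, 0.7854911457551302], 'shot': 2}
wrist {'fx': 290.2817959150999, 'fy': 290.2817959150999, 'cx': 261.6656021485636, 'cy': 188.39415017854597, 'k1': -0.06321424978616667, 'tool_from_camera': [[0.0009975859090280616, -0.27252608448053983, 0.9621478774596244, -0.12320428604502348], [0.9999993249538628, -0.000301328758773515, -0.0011221821589756226, -1.4135810565307771e-05], [0.0005957467355311778, 0.9621483474385247, 0.2725255999115354, -0.06939910963562665], [0.0, 0.0, 0.0, 1.0]], 'shot': 3}
```

View pics/scene0.png

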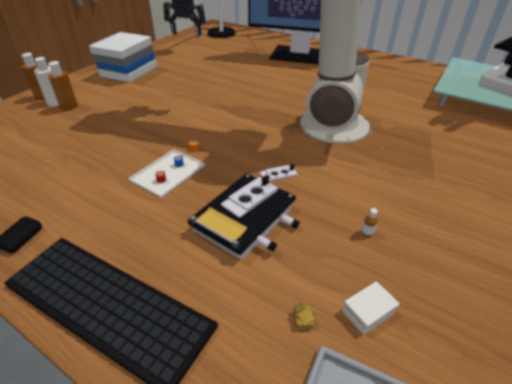

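View pics/top0.png

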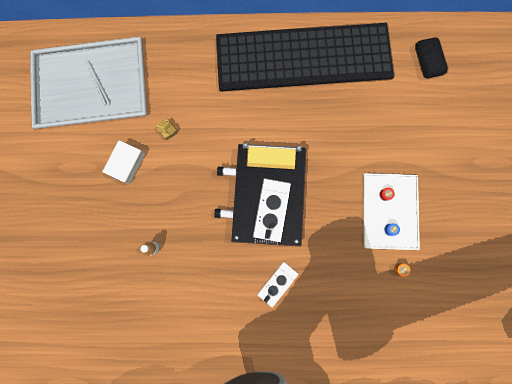

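View pics/wrist0.png

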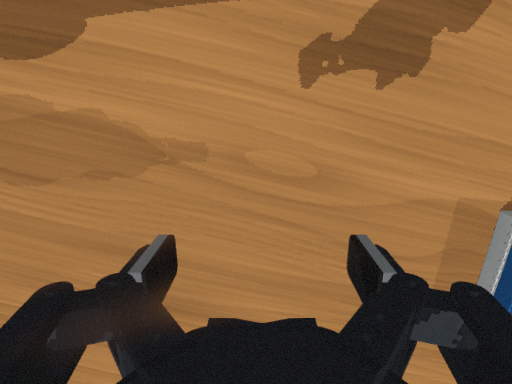

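The top view shows the red mount at (388,194) and the blue one at (392,229) on the tray. A small orange look-alike is at (402,269). The large holder is on the stage near (272,210), yawed, and the smaller look-alike holder is on the bench at (278,285).

```bash
cat > h.py <<'E'
from workcell import bot
import cv2,numpy as np
from scipy.spatial.transform import Rotation as Ro
def pose():
    o=bot.get_obs(); return Ro.from_euler('xyz',o['tcp_rot'],degrees=True).as_matrix(),np.array(o['ee_pos']),o
def ext(c,P=None):
    if 'R' in c: return np.array(c['R']),np.array(c['t'])
    R,p=P; T=np.array(c['tool_from_camera']); Rw=R@T[:3,:3]; tw=R@T[:3,3]+p
    return Rw.T,-Rw.T@tw
def K(c): return np.array([[c['fx'],0,c['cx']],[0,c['fy'],c['cy']],[0,0,1]]),np.array([c['k1'],0,0,0.])
def world(c,uv,z,P=None):
    R,t=ext(c,P);k,d=K(c)
    s=cv2.undistortPoints(np.array([[uv]],float),k,d)[0,0]
    r=R.T@np.array([s[0],s[1],1]);o=-R.T@t
    return o+r*(z-o[2])/r[2]
def proj(c,X,P=None):
    R,t=ext(c,P);k,d=K(c)
    return cv2.projectPoints(np.array([X],float),cv2.Rodrigues(R)[0],t,k,d)[0][0,0]
def shot(n,name=None,scale=1,crop=None):
    R,p,o=pose(); c=bot.camera(n)
    if name:
        f=c['frame'][:,:,::-1]
        if crop: f=f[crop[1]:crop[3],crop[0]:crop[2]]
        cv2.imwrite(f'pics/{name}.png',cv2.resize(f,None,fx=scale,fy=scale,interpolation=cv2.INTER_CUBIC))
    return c,(R,p)
E
python3 - <<'E'
from h import *
R,p,o=pose();print(np.round(R,3),p)
Z=dict(red_mount=.004,blue_mount=.004,pocket1=.052,pocket2=.052,fin=.078,holder_edge=.042,holder=.042,stage=0,stop=.042,leaf_lip=.053,tray=0,oil_bottle=0,slide_box=0,ore_lump=0,top_plate=.026)
for n in ['top','scene']:
    c,_=shot(n)
    for k,z in Z.items():
        if k in('oil_bottle','slide_box','ore_lump') and n=='scene':continue
        for d in bot.tip_of(k,c)[:3]:
            uv=np.array(d['centre'])*[512,384]
            print(n,k,round(d['conf'],2),uv.round(1),world(c,uv,z).round(4))
c,_=shot('top','crop0',4,(220,130,420,280))
E
```

```text
[[-0.     0.227 -0.974]
 [ 0.001 -0.974 -0.227]
 [-1.    -0.001 -0.   ]] [ 0.12472677 -0.53552202  0.24976442]
top red_mount 0.56 [384.6 191.9] [ 0.5708 -0.2869  0.004 ]
top blue_mount 0.61 [392.5 227.1] [ 0.4859 -0.3014  0.004 ]
top pocket1 0.86 [280.8 278.1] [ 0.3745 -0.0305  0.052 ]
top pocket1 0.78 [273.  288.6] [ 0.3518 -0.0129  0.052 ]
top pocket1 0.65 [273.9 201.2] [ 0.5459 -0.0178  0.052 ]
top pocket2 0.86 [280.8 278.1] [ 0.3745 -0.0305  0.052 ]
top pocket2 0.78 [273.  288.6] [ 0.3518 -0.0129  0.052 ]
top pocket2 0.65 [273.9 201.2] [ 0.5459 -0.0178  0.052 ]
top fin 0.71 [264.6 296.6] [0.3388 0.0059 0.078 ]
top fin 0.67 [267.8 234.4] [ 0.4708 -0.0025  0.078 ]
top holder_edge 0.89 [292.  266.9] [ 0.3979 -0.0566  0.042 ]
top holder_edge 0.76 [276.7 180.5] [ 0.5951 -0.0253  0.042 ]
top holder 0.86 [274.5 287.5] [ 0.3528 -0.0166  0.042 ]
top holder 0.7 [270.5 212.3] [ 0.5215 -0.0099  0.042 ]
top stage 0.96 [268.8 196.8] [ 0.5624 -0.0073  0.    ]
top stop 0.89 [271.4 160. ] [ 0.6437 -0.0138  0.042 ]
top leaf_lip 0.84 [270.4 169. ] [ 0.6202 -0.0108  0.053 ]
top leaf_lip 0.37 [152.  
[... 987 characters left out ...]
395 0.078 ]
scene fin 0.6 [302.9 319.3] [0.7767 0.2569 0.078 ]
scene fin 0.56 [266.5 176. ] [0.4707 0.0021 0.078 ]
scene holder_edge 0.67 [262.1 180.9] [ 0.4548 -0.0197  0.042 ]
scene holder_edge 0.66 [229.4 213.5] [ 0.6031 -0.0205  0.042 ]
scene holder 0.73 [249.7 195.4] [ 0.5217 -0.0154  0.042 ]
scene holder 0.56 [283.5 171.3] [0.3871 0.0077 0.042 ]
scene stage 0.89 [244.1 218.8] [ 0.564  -0.0048  0.    ]
scene stop 0.69 [223.6 228.9] [ 0.6515 -0.0023  0.042 ]
scene leaf_lip 0.57 [229.3 216.6] [ 0.6208 -0.0076  0.053 ]
scene leaf_lip 0.26 [305.2 319.3] [0.7604 0.256  0.053 ]
scene tray 0.88 [169.3 173.8] [ 0.5273 -0.2902  0.    ]
scene top_plate 0.59 [242.1 211.9] [ 0.5682 -0.0076  0.026 ]
```

View pics/crop0.png

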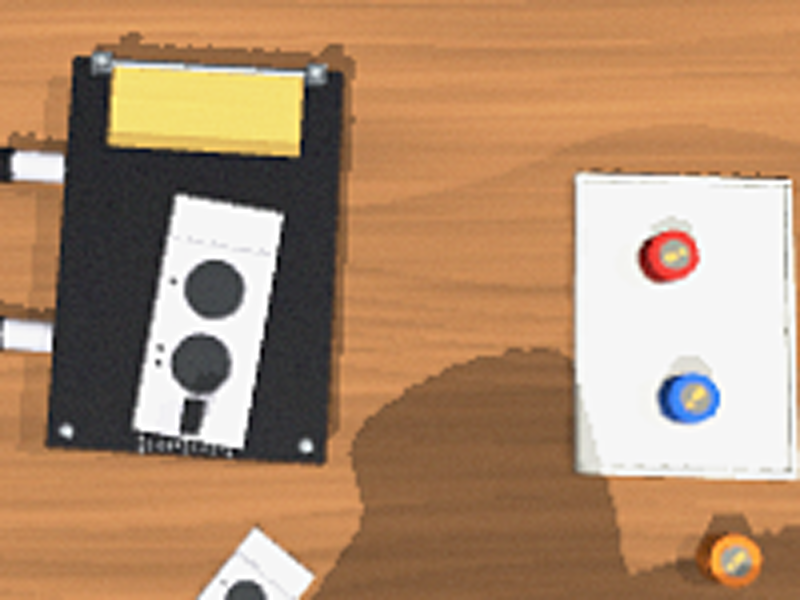

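```bash
python3 - <<'E'
from h import *
c,_=shot('top')
q=lambda x,y:(220+(x+.5)/4-.5,130+(y+.5)/4-.5)
for n,(x,y),z in [('red',(673,252),.029),('blue',(697,397),.029),('p1',(214,289),.052),('p2',(201,364),.052),('hTL',(175,195),.046),('hTR',(284,212),.046),('hBL',(133,430),.052),('hBR',(243,447),.052),('sTL',(76,58),.042),('sBL',(48,447),.042),('sTR',(345,72),.042),('sBR',(326,464),.042),('lipL',(107,146),.053),('lipR',(301,157),.053)]:
    print(n,world(c,q(x,y),z).round(4))
E
```

```text
red [ 0.5657 -0.2857  0.029 ]
blue [ 0.481  -0.2951  0.029 ]
p1 [ 0.5444 -0.016   0.052 ]
p2 [ 0.502 -0.008  0.052]
hTL [0.5998 0.0055 0.046 ]
hTR [ 0.5892 -0.0571  0.046 ]
hBL [0.4653 0.0306 0.052 ]
hBR [ 0.4553 -0.0309  0.052 ]
sTL [0.6829 0.0627 0.042 ]
sBL [0.4562 0.0793 0.042 ]
sTR [ 0.6724 -0.0949  0.042 ]
sBR [ 0.4452 -0.0782  0.042 ]
lipL [0.6276 0.0443 0.053 ]
lipR [ 0.6199 -0.0669  0.053 ]
```

```bash
python3 -m handwheel '[[4,0,0,0.01,-0.0143,-0.0486,-0.4],[12,0,0,0.03,-0.045,-0.15,-0.4],[23.4,0,0,0.05,-0.0900,-0.31,-0.4],[23.4,0,0,0.07,-0.1432,-0.4862,-0.4],[23.4,0,0,0.07,-0.1432,-0.4862,-0.4],[23.4,0,0,0.07,-0.1432,-0.4862,-0.4],[23.4,0,0,0.07,-0.1432,-0.4862,-0.4],[23.4,0,0,0.07,-0.1432,-0.4862,-0.4],[23.4,0,0,0.07,-0.1432,-0.4862,-0.4],[23.4,0,0,0.07,-0.1432,-0.4862,-0.4],[23.4,0,0,0.07,-0.1432,-0.4862,-0.4],[23.4,0,0,0.07,-0.1432,-0.4862,-0.4],[23.4,0,0,0.07,-0.1432,-0.4862,-0.4]]' 30
python3 - <<'E'
from h import *
c,P=shot('wrist','w1',1.5);print(P[0].round(3),P[1].round(4))
for k,z in [('red_mount',.004),('blue_mount',.004)]:
    for d in bot.tip_of(k,c)[:3]:
        uv=np.array(d['centre'])*[512,384];print(k,d['conf'],uv.round(1),world(c,uv,z,P).round(4))
E
```

```text
time: 3.32
ee_pos: [0.5652, -0.2867, 0.1808]
tcp_rot: [159.7, 90.0, -30.6]
wrist_force: [-0.3, -0.2, -1.1]
opening: 0.06
[[ 0.001 -0.18  -0.984]
 [-0.    -0.984  0.18 ]
 [-1.     0.    -0.001]] [ 0.5652 -0.2867  0.1808]
red_mount 0.61 [262.3 175.2] [ 0.5641 -0.2867  0.004 ]
blue_mount 0.82 [309.4 308.5] [ 0.3877 -0.3136  0.004 ]
blue_mount 0.68 [283.8 244. ] [ 0.4806 -0.2964  0.004 ]
```

View pics/w1.png

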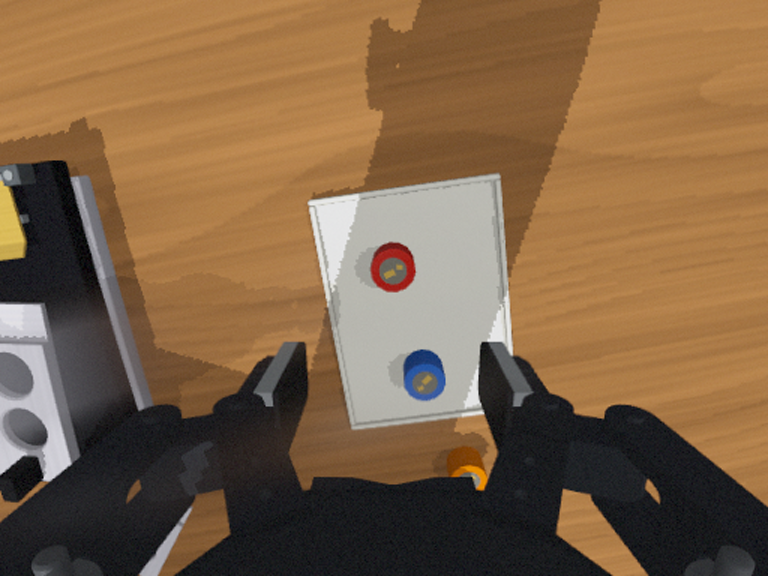

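At 1.5x, the wrist view shows the red mount at (393,268), the blue at (424,377), and the orange look-alike off the tray at (467,470). Only one thing is red and one is blue: top-view (388,194) is red, (392,229) is blue, and (402,269) is orange and not wanted. Next I'll check it in a close crop and refine the position.

```bash
python3 - <<'E'
from h import *
c,P=shot('wrist','w1c',6,(230,150,330,270))
f=c['frame'].astype(int);r,g,b=f[...,0],f[...,1],f[...,2]
for n,m in [('red',(r>110)&(g<70)&(b<70)),('blue',(b>110)&(r<80))]:
    m=m.astype(np.uint8)
    n_,lab,st,ce=cv2.connectedComponentsWithStats(m);i=1+np.argmax(st[1:,4]);print(n,st[i],ce[i])
for uv in [(261.7,179.5),(282.8,251.8)]: print(world(c,uv,.029,P).round(4))
E
```

```text
red [248 162  29  33 437] [262.6201373  178.01144165]
blue [270 234  27  33 417] [284.1822542  250.11510791]
[ 0.566 -0.286  0.029]
[ 0.485  -0.2938  0.029 ]
```

View pics/w1c.png

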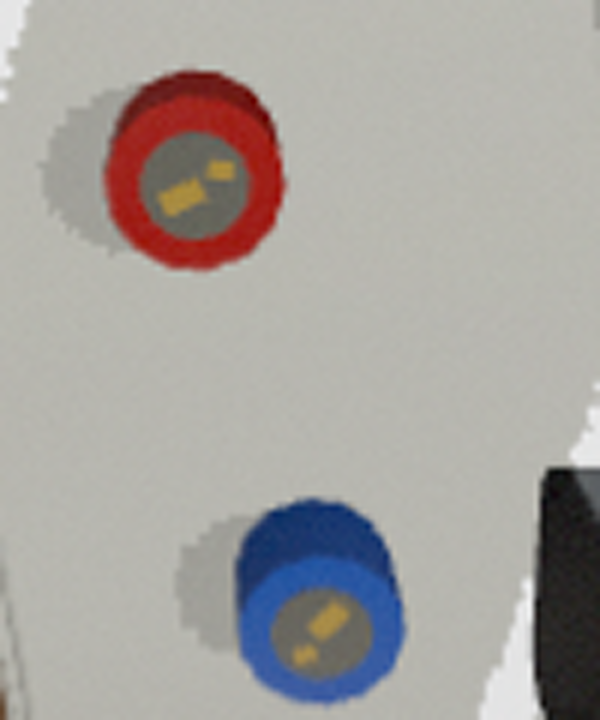

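The crop confirms the red mount, with its grey section centred at crop (195,185), and the blue one at (321,633). Both have brassy flecks.

```bash
python3 - <<'E'
from h import *
c,P=shot('wrist')
R,p=P
for uv in [(262.1,180.4),(283.1,255.1)]:
    X=world(c,uv,.029,P);print(X.round(4),(R.T@(X+[0,0,.002]-p)).round(4))
E
```

```text
[ 0.5652 -0.2862  0.029 ] [ 0.1495 -0.      0.0004]
[ 0.4812 -0.2934  0.029 ] [0.1494 0.0222 0.0818]
```

```bash
python3 -m handwheel '[[0,0,0,0.05,0,0.0005,-0.4],[0,0,0,0.1,0,0.0005,-0.4],[0,0,0,0.13,0,0.0005,-0.4],[0,0,0,0.149,0,0.0005,-0.4],[0,0,0,0.149,0,0.0005,-0.4],[0,0,0,0.149,0,0.0005,-0.4]]' 30
python3 - <<'E'
from h import *
c,P=shot('wrist','w2',1.5);print(P[1].round(4))
E
```

```text
time: 4.32
ee_pos: [0.5661, -0.2862, 0.0329]
tcp_rot: [164.3, 89.9, -25.9]
wrist_force: [-0.1, -0.4, 0.5]
opening: 0.0598
[ 0.5661 -0.2862  0.0329]
```

View pics/w2.png

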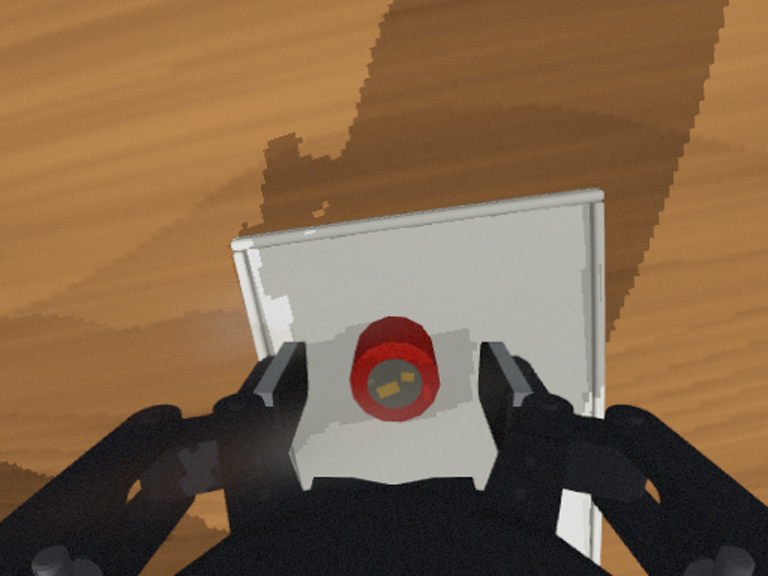

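The red mount sits at (395,384), between the pads at (290,375) and (500,375).

```bash
python3 - <<'E'
from h import *
c,P=shot('wrist')
X=world(c,(263,255.8),.029,P);print(X.round(4),(P[0].T@(X-P[1])).round(4))
E
python3 -m handwheel '[[0,0,0,0.001,0,0,0.0],[0,0,0,0.001,0,0,0.6],[0,0,0,0.001,0,0,0.6],[0,0,0,0.001,0,0,0.6],[0,0,0,0.001,0,0,0.6],[0,0,0,0.001,0,0,0.6]]' 30
```

```text
[ 0.5651 -0.2864  0.029 ] [0.0041 0.0003 0.0011]
time: 5.18
ee_pos: [0.5656, -0.2859, 0.0309]
tcp_rot: [167.0, 89.9, -23.3]
wrist_force: [-1.0, 0.7, 5.4]
opening: 0.0289
```

```bash
python3 -m handwheel '[[0,0,0,-0.03,0,0,0.6],[0,0,0,-0.08,0,0,0.6],[0,0,0,-0.13,-0.03,0.005,0.6],[0,0,0,-0.15,-0.09,0.02,0.6],[0,0,0,-0.15,-0.15,0.04,0.6],[0,0,0,-0.15,-0.21,0.056,0.6],[0,0,0,-0.15,-0.262,0.0693,0.6],[0,0,0,-0.15,-0.262,0.0693,0.6],[0,0,0,-0.15,-0.262,0.0693,0.6],[0,0,0,-0.15,-0.262,0.0693,0.6]]'
python3 - <<'E'
from h import *
c,P=shot('wrist','w3',1.5);print(P[0].round(3),P[1].round(4))
for k,z in [('pocket1',.052),('pocket2',.052),('fin',.078),('holder',.042),('holder_edge',.042)]:
    for d in bot.tip_of(k,c)[:3]:
        uv=np.array(d['centre'])*[512,384];print(k,round(d['conf'],2),uv.round(1),world(c,uv,z,P).round(4))
E
```

```text
time: 6.42
ee_pos: [0.5393, -0.0575, 0.18]
tcp_rot: [-87.7, 88.3, 85.5]
wrist_force: [-0.4, -0.2, 0.4]
opening: 0.0286
[[ 0.002 -0.12  -0.993]
 [ 0.03  -0.992  0.12 ]
 [-1.    -0.03   0.001]] [ 0.5393 -0.0575  0.18  ]
pocket1 0.88 [216.1 182.7] [ 0.5476 -0.0129  0.052 ]
pocket1 0.86 [249.2 330.7] [ 0.3825 -0.0208  0.052 ]
pocket1 0.71 [216.8 228.4] [ 0.5035 -0.0062  0.052 ]
pocket2 0.88 [216.1 182.7] [ 0.5476 -0.0129  0.052 ]
pocket2 0.86 [249.2 330.7] [ 0.3825 -0.0208  0.052 ]
pocket2 0.71 [216.8 228.4] [ 0.5035 -0.0062  0.052 ]
holder 0.96 [251.2 323.5] [ 0.3831 -0.0224  0.042 ]
holder 0.83 [222.9 213.2] [ 0.5144 -0.0122  0.042 ]
holder 0.52 [216.8 227.1] [ 0.5007 -0.0039  0.042 ]
holder_edge 0.81 [279.9 290.5] [ 0.4225 -0.058   0.042 ]
holder_edge 0.67 [219.9 127.9] [ 0.5947 -0.0221  0.042 ]
```

View pics/w3.png

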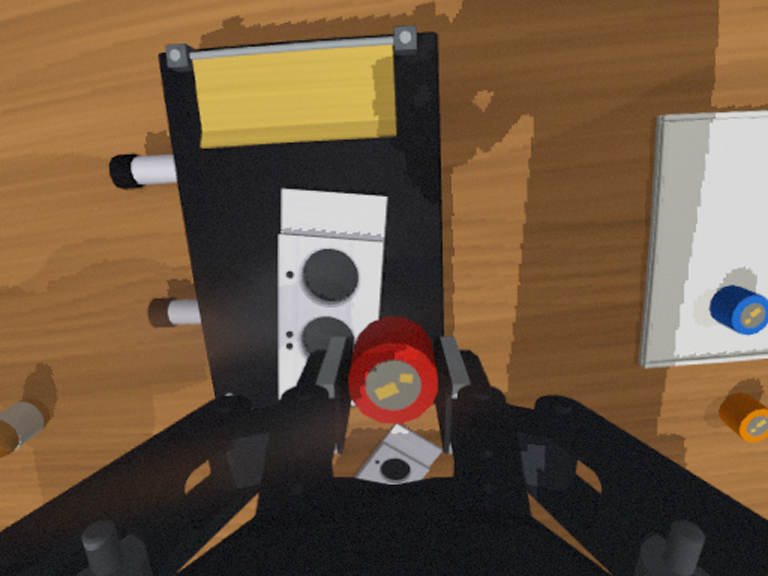

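The arm is still travelling. The large holder's pocket 1 (one dot) is at (330,275) and pocket 2 at (328,340). I'll let it settle.

```bash
python3 -m handwheel '[[0,0,0,0,0,0,0.6],[0,0,0,0,0,0,0.6],[0,0,0,0,0,0,0.6]]'
python3 - <<'E'
from h import *
R,p,o=pose();print(R.round(3),p.round(4))
E
```

```text
time: 7.1
ee_pos: [0.5391, -0.0563, 0.1803]
tcp_rot: [-88.4, 88.3, 84.8]
wrist_force: [-0.2, 0.6, -0.2]
opening: 0.0288
[[ 0.003 -0.118 -0.993]
 [ 0.03  -0.993  0.118]
 [-1.    -0.03   0.001]] [ 0.5391 -0.0563  0.1803]
```

```bash
cat >> h.py <<'E'
def go(X,psi):
    R,p,o=pose();a=np.radians(psi)
    x=np.array([0,0,-1.]);y=-np.array([-np.sin(a),np.cos(a),0]);z=np.cross(x,y)
    Rt=np.stack([x,y,z],1)
    print('turn',np.degrees(Ro.from_matrix(R.T@Rt).as_rotvec()).round(2),'shift',(R.T@(np.array(X)-p)).round(4))
E
python3 - <<'E'
from h import *
c,P=shot('wrist','w4',6,(175,120,275,245))
for k,z in [('pocket1',.052)]:
    for d in bot.tip_of(k,c)[:3]:
        uv=np.array(d['centre'])*[512,384];print(k,round(d['conf'],2),uv.round(1),world(c,uv,z,P).round(4))
go((.545,-.0155,.15),-10.4)
E
```

```text
pocket1 0.91 [250.5 328.6] [ 0.3847 -0.0216  0.052 ]
pocket1 0.88 [218.7 228.8] [ 0.5026 -0.0067  0.052 ]
pocket1 0.7 [219.9 184.6] [ 0.5452 -0.0147  0.052 ]
turn [3.64 0.11 1.73] shift [ 0.0315 -0.0403 -0.0011]
```

View pics/w4.png

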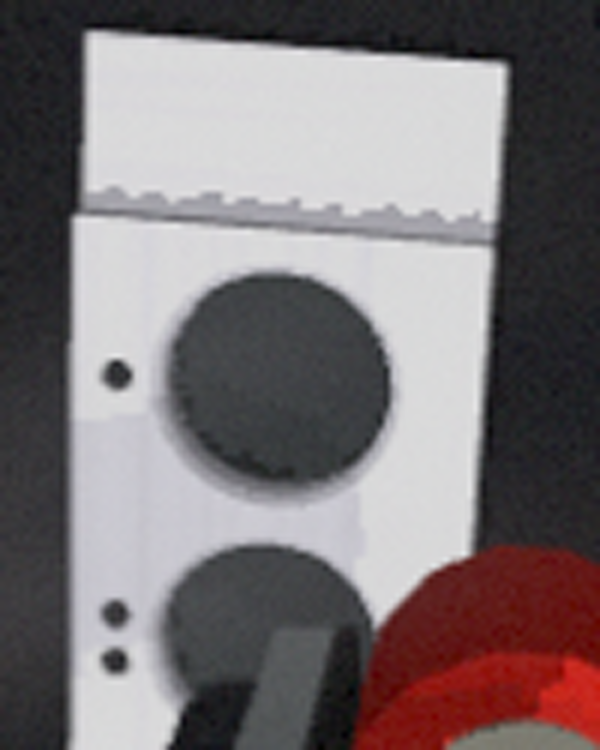

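Pocket 1's mouth, with one dot beside it, is centred at crop (278,383). The crop also shows the flange edge.

```bash
python3 - <<'E'
from h import *
c,P=shot('wrist')
q=lambda x,y:(175+(x+.5)/6-.5,120+(y+.5)/6-.5)
W={}
for n,(x,y),z in [('p1',(278,383),.052),('fTL',(85,30),.046),('fTR',(508,62),.046),('pTL',(70,213),.052),('pTR',(495,243),.052)]:
    W[n]=world(c,q(x,y),z,P);print(n,W[n].round(4))
for a,b in [('fTL','fTR'),('pTL','pTR')]:
    d=W[a]-W[b];print(np.degrees(np.arctan2(-d[0],d[1])),np.linalg.norm(d))
m=(W['fTL']+W['fTR'])/2; e=(W['p1']-m)[:2];print(np.degrees(np.arctan2(-e[1],-e[0])),np.linalg.norm(e))
go((.545,-.0152,.15),-10.4)
E
```

```text
p1 [ 0.5461 -0.0158  0.052 ]
fTL [0.6009 0.0056 0.046 ]
fTR [ 0.5888 -0.0556  0.046 ]
pTL [0.5752 0.0109 0.052 ]
pTR [ 0.5636 -0.0508  0.052 ]
-11.117285147579778 0.06230728695954716
-10.655607186655828 0.06281216220419317
-10.716843761403155 0.04957561435738963
turn [3.64 0.11 1.74] shift [ 0.0315 -0.0406 -0.0011]
```

```bash
python3 -m handwheel '[[3.9,0.1,1.7,0.01,-0.02,0,0.6],[3.9,0.1,1.7,0.03,-0.041,-0.0015,0.6],[3.9,0.1,1.7,0.04,-0.041,-0.0015,0.6],[3.9,0.1,1.7,0.04,-0.041,-0.0015,0.6],[3.9,0.1,1.7,0.04,-0.041,-0.0015,0.6]]'
python3 - <<'E'
from h import *
c,P=shot('wrist','w5',1.5);print(P[0].round(3),P[1].round(4))
for k,z in [('pocket1',.052),('red_mount',P[1][2]-.027)]:
    for d in bot.tip_of(k,c)[:3]:
        uv=np.array(d['centre'])*[512,384];X=world(c,uv,z,P);print(k,round(d['conf'],2),uv.round(1),X.round(4),(P[0].T@(X-P[1])).round(4))
go((.5455,-.0157,.15),-10.6)
E
```

```text
time: 7.88
ee_pos: [0.5403, -0.0574, 0.1418]
tcp_rot: [-88.4, 88.1, 84.7]
wrist_force: [0.7, -0.3, -1.0]
opening: 0.029
[[ 0.003 -0.12  -0.993]
 [ 0.032 -0.992  0.12 ]
 [-0.999 -0.033  0.001]] [ 0.5403 -0.0574  0.1418]
pocket1 0.92 [209.9 247.9] [ 0.5039 -0.0069  0.052 ] [ 0.0913 -0.0428  0.0421]
pocket1 0.67 [208.3 201. ] [ 0.544  -0.0126  0.052 ] [ 0.0912 -0.042   0.0016]
red_mount 0.66 [262.2 233.4] [ 0.5408 -0.0566  0.1148] [ 0.027  -0.     -0.0004]
turn [3.67 0.07 1.86] shift [-0.0065 -0.0423  0.0001]
```

View pics/w5.png

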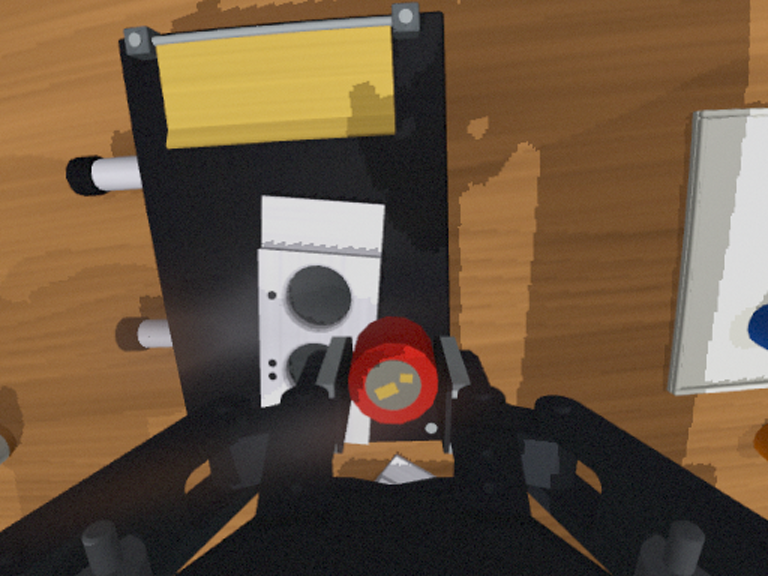

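```bash
python3 - <<'E'
from h import *
print(np.round(bot.get_obs()['q'],2))
E
```

```text
[ -6.98   3.31  -3.66  83.05   1.86 179.94]
```

```bash
python3 - <<'E'
from h import *
go((.5455,-.0157,.11),1)
E
```

```text
turn [-7.92 -0.12  1.86] shift [ 0.0335 -0.041   0.0001]
```

```bash
python3 -m handwheel '[[-7.9,-0.1,1.9,-0.015,0,0,0.6],[-7.9,-0.1,1.9,-0.015,-0.0415,0.03,0.6],[-7.9,-0.1,1.9,-0.015,-0.0415,0.03,0.6],[-7.9,-0.1,1.9,-0.015,-0.0415,0.03,0.6],[-7.9,-0.1,1.9,-0.015,-0.0415,0.03,0.6]]'
python3 - <<'E'
from h import *
c,P=shot('wrist','w6',1.5);print(P[0].round(3),P[1].round(4))
for k,z in [('pocket1',.052),('red_mount',P[1][2]-.027)]:
    for d in bot.tip_of(k,c)[:3]:
        uv=np.array(d['centre'])*[512,384];X=world(c,uv,z,P);print(k,round(d['conf'],2),uv.round(1),X.round(4),(P[0].T@(X-P[1])).round(4))
go((.5455,-.0157,.11),1)
E
```

```text
time: 8.65
ee_pos: [0.5157, -0.0137, 0.1579]
tcp_rot: [46.6, 89.9, -132.5]
wrist_force: [0.1, 0.5, 0.1]
opening: 0.0286
[[-0.001  0.016 -1.   ]
 [-0.001 -1.    -0.016]
 [-1.     0.001  0.001]] [ 0.5157 -0.0137  0.1579]
pocket1 0.93 [271.9 308.3] [ 0.4029 -0.0249  0.052 ] [0.106  0.0092 0.1129]
pocket1 0.83 [261.7 321.9] [ 0.387  -0.0155  0.052 ] [ 0.106  -0.0004  0.1286]
pocket1 0.71 [251.5 208.4] [ 0.5026 -0.0051  0.052 ] [ 0.1059 -0.0089  0.013 ]
red_mount 0.87 [261.6 235.5] [ 0.5149 -0.0134  0.1309] [ 0.027  -0.0003  0.0008]
turn [-0.08  0.06 -0.03] shift [ 0.0477  0.0025 -0.0299]
```

View pics/w6.png

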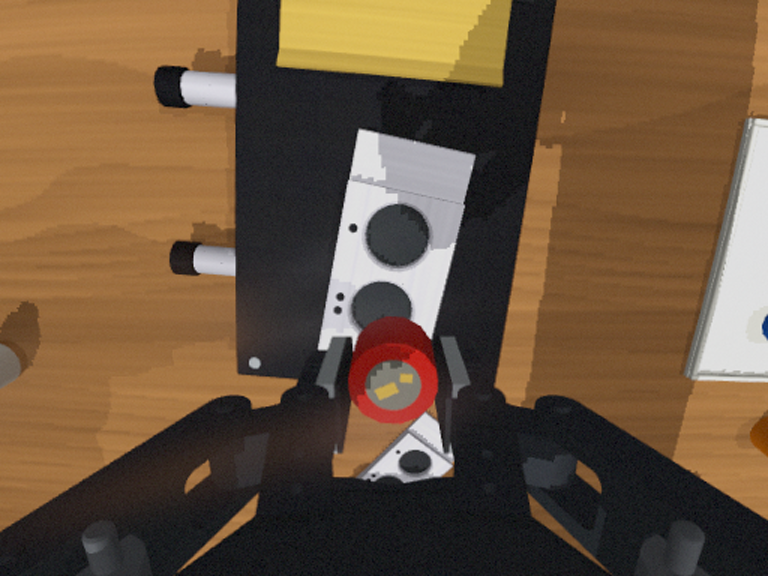

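Pocket 1 is now fully visible at (397,236), with the mount behind it at (393,370).

```bash
python3 - <<'E'
from h import *
c,P=shot('wrist','w6c',6,(215,80,315,205))
X=world(c,(264.6,156.8),.052,P);print(X.round(4))
E
```

```text
[ 0.5461 -0.0152  0.052 ]
```

View pics/w6c.png

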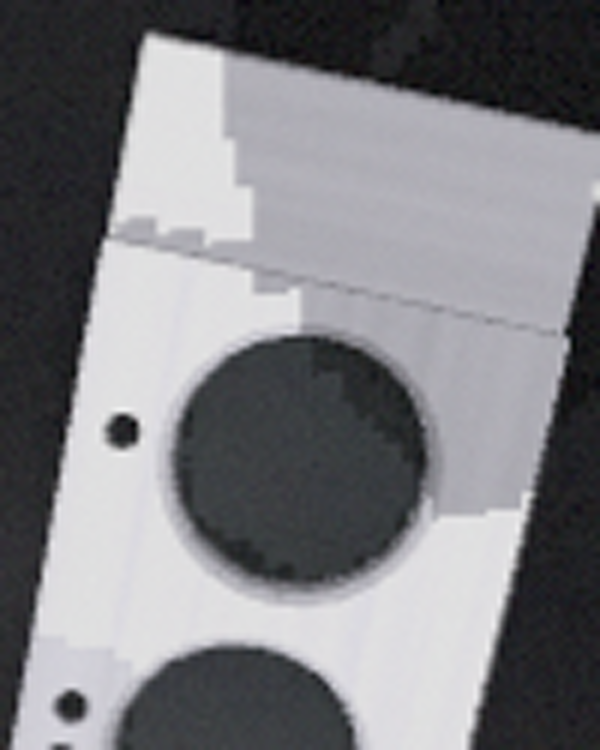

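```bash
python3 -m handwheel '[[0,0,0,0,0.0022,-0.0305,0.6],[0,0,0,0.04,0.0022,-0.0305,0.6],[0,0,0,0.065,0.0022,-0.0305,0.6],[0,0,0,0.072,0.0022,-0.0305,0.6],[0,0,0,0.072,0.0022,-0.0305,0.6]]'
python3 - <<'E'
from h import *
c,P=shot('wrist','w7',1.5);print(P[0].round(3),P[1].round(4));go((.5462,-.0154,.0725),1)
c,P=shot('top','t7',4,(220,130,420,280))
E
```

```text
time: 9.48
ee_pos: [0.5459, -0.015, 0.0862]
tcp_rot: [31.4, 89.9, -147.6]
wrist_force: [-0.2, 0.9, -0.2]
opening: 0.0289
[[-0.001  0.017 -1.   ]
 [-0.001 -1.    -0.017]
 [-1.     0.001  0.001]] [ 0.5459 -0.015   0.0862]
turn [-0.04 -0.02 -0.03] shift [0.0144 0.0004 0.0001]
```

View pics/w7.png

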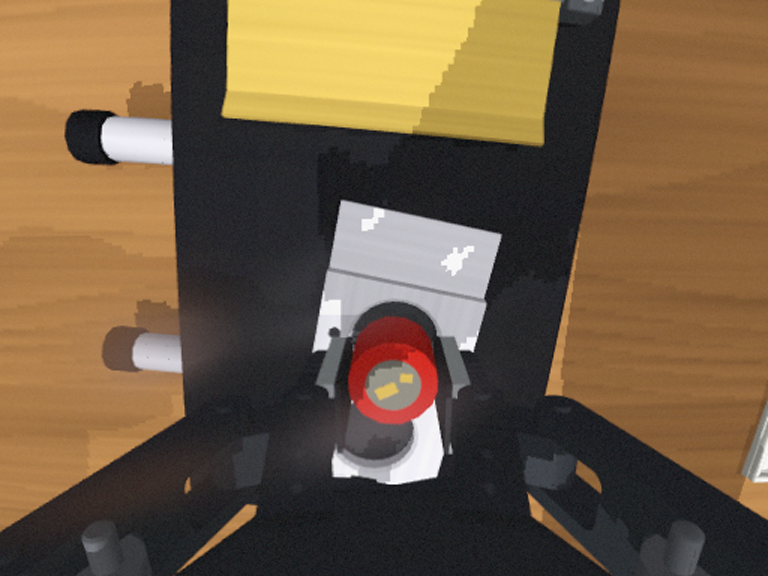

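The mount is over pocket 1. The mouth's back arc is centred around column 396, against 393 for the mount.

```bash
python3 -m handwheel '[[0,0,0,0.006,0.0003,0,0.6],[0,0,0,0.01,0.0003,0,0.6],[0,0,0,0.01,0.0003,0,0.6]]'; python3 -m handwheel '[[0,0,0,0.003,0,0,0.6],[0,0,0,0.003,0,0,0.6]]'
```

```text
time: 9.95
ee_pos: [0.5457, -0.0152, 0.0755]
tcp_rot: [21.7, 89.9, -157.4]
wrist_force: [-0.2, -0.4, -0.4]
opening: 0.0286
time: 10.2
ee_pos: [0.5458, -0.0152, 0.0727]
tcp_rot: [24.9, 89.9, -154.1]
wrist_force: [-0.2, 1.2, 0.6]
opening: 0.029
```

```bash
python3 -m handwheel '[[0,0,0,0.0015,0,0,0.6],[0,0,0,0.0015,0,0,0.6]]'
python3 - <<'E'
from h import *
c,P=shot('wrist','w8',1.5);print(P[1].round(4))
E
```

```text
time: 10.45
ee_pos: [0.546, -0.0152, 0.0719]
tcp_rot: [64.3, 90.0, -114.8]
wrist_force: [-1.6, -0.3, 4.8]
opening: 0.0289
[ 0.546  -0.0152  0.0719]
```

View pics/w8.png

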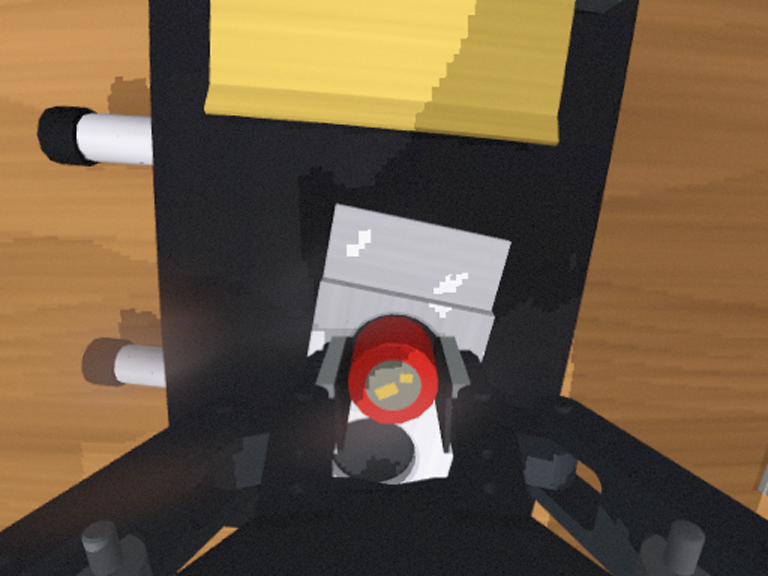

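Contact came at 4.8 N with TCP z at 0.072, as predicted for the pocket floor. I'll release and rise.

```bash
python3 -m handwheel '[[0,0,0,0,0,0,0.2],[0,0,0,0,0,0,-0.1],[0,0,0,0,0,0,-0.3],[0,0,0,-0.01,0,0,-0.3],[0,0,0,-0.04,0,0,-0.4],[0,0,0,-0.08,0,0,-0.4],[0,0,0,-0.1,0,0.03,-0.4],[0,0,0,-0.1,0,0.03,-0.4],[0,0,0,-0.1,0,0.03,-0.4]]'
python3 - <<'E'
from h import *
c,P=shot('wrist','w9',1.5);print(P[0].round(3),P[1].round(4))
go((.4815,-.2935,.15),-10)
E
```

```text
time: 11.62
ee_pos: [0.5163, -0.0156, 0.1713]
tcp_rot: [67.2, 90.0, -111.8]
wrist_force: [-0.2, 0.4, 0.1]
opening: 0.0598
[[-0.     0.017 -1.   ]
 [-0.001 -1.    -0.017]
 [-1.     0.001  0.   ]] [ 0.5163 -0.0156  0.1713]
turn [10.98  0.07 -0.04] shift [0.021  0.2772 0.0394]
```

View pics/w9.png

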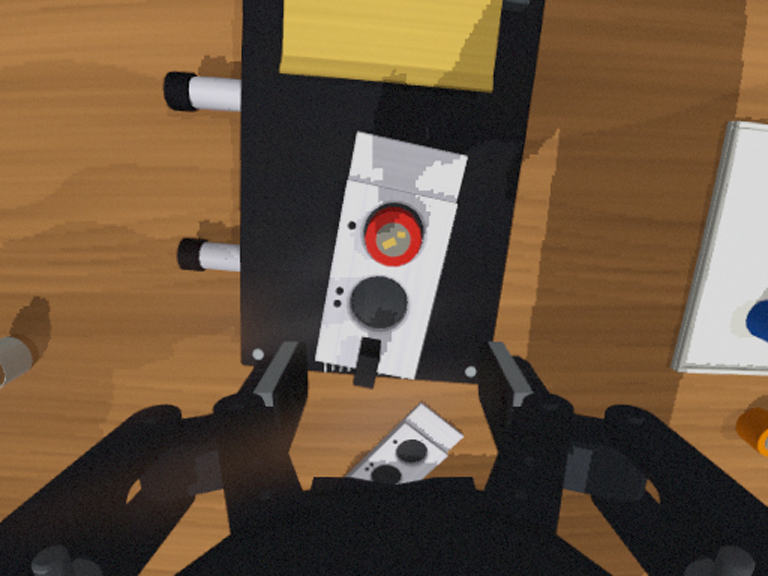

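The red mount is upright in pocket 1 at (392,236). Pocket 2 is clear at (379,303), and the fin is at (368,362). Next is the blue mount.

```bash
python3 - <<'E'
from h import *
c,P=shot('wrist')
print(world(c,(252.3,201.7),.052,P).round(4), world(c,(261.5,157.2),.070,P).round(4))
go((.4815,-.2935,.15),1)
E
python3 -m handwheel '[[0,0,0,0,0.05,0,-0.4],[0,0,0,0.01,0.11,0.01,-0.4],[0,0,0,0.021,0.17,0.02,-0.4],[0,0,0,0.021,0.23,0.03,-0.4],[0,0,0,0.021,0.277,0.04,-0.4],[0,0,0,0.021,0.277,0.04,-0.4],[0,0,0,0.021,0.277,0.04,-0.4],[0,0,0,0.021,0.277,0.04,-0.4],[0,0,0,0.021,0.277,0.04,-0.4],[0,0,0,0.021,0.277,0.04,-0.4]]'
python3 - <<'E'
from h import *
c,P=shot('wrist','w10',1.5);print(P[0].round(3),P[1].round(4))
for k,z in [('blue_mount',.004)]:
    for d in bot.tip_of(k,c)[:3]:
        uv=np.array(d['centre'])*[512,384];X=world(c,uv,z,P);print(k,round(d['conf'],2),uv.round(1),X.round(4),(P[0].T@(X-P[1])).round(4))
E
```

```text
[ 0.5045 -0.0073  0.052 ] [ 0.5472 -0.0147  0.07  ]
turn [-0.02  0.11 -0.03] shift [0.0208 0.2772 0.0393]
time: 12.98
ee_pos: [0.4809, -0.2927, 0.1507]
tcp_rot: [48.9, 90.0, -130.1]
wrist_force: [0.1, -0.3, -0.7]
opening: 0.0596
[[-0.001  0.018 -1.   ]
 [-0.001 -1.    -0.018]
 [-1.     0.001  0.001]] [ 0.4809 -0.2927  0.1507]
blue_mount 0.81 [262.3 181.8] [ 0.4803 -0.293   0.004 ] [0.1467 0.0002 0.0005]
```

View pics/w10.png

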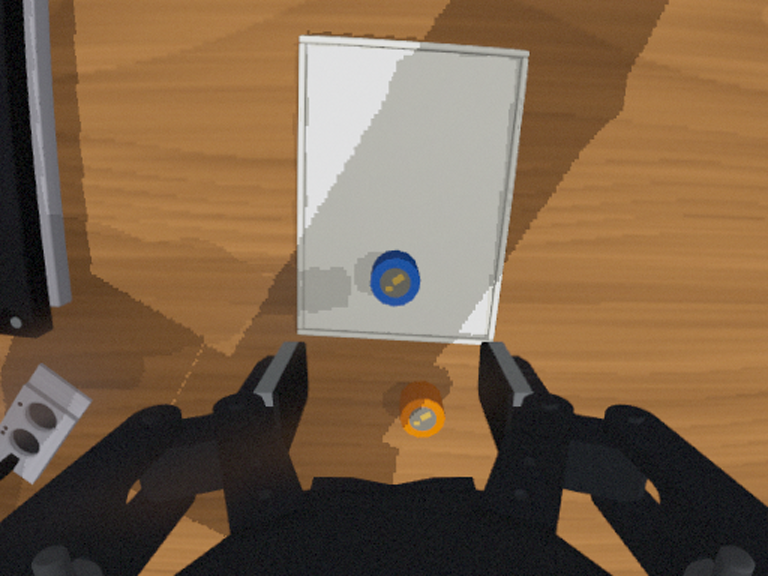

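The blue mount is centred at (395,280) and the orange one is clear at (423,415). I'll descend and grip.

```bash
python3 -m handwheel '[[0,0,0,0.05,0,0.0003,-0.4],[0,0,0,0.1,0,0.0003,-0.4],[0,0,0,0.12,0,0.0003,-0.4],[0,0,0,0.12,0,0.0003,-0.4],[0,0,0,0.12,0,0.0003,-0.4],[0,0,0,0.12,0,0.0003,0.2],[0,0,0,0.12,0,0.0003,0.6],[0,0,0,0.12,0,0.0003,0.6],[0,0,0,0.12,0,0.0003,0.6],[0,0,0,0.12,0,0.0003,0.6]]' 30
```

```text
time: 14.32
ee_pos: [0.4809, -0.2937, 0.0319]
tcp_rot: [121.7, 89.9, -57.4]
wrist_force: [-1.0, 0.8, 6.1]
opening: 0.0289
```

```bash
python3 -m handwheel '[[0,0,0,-0.04,0,0,0.6],[0,0,0,-0.09,0,0,0.6],[0,0,0,-0.125,-0.03,0,0.6],[0,0,0,-0.125,-0.08,0,0.6],[0,0,0,-0.125,-0.14,0,0.6],[0,0,0,-0.125,-0.2,0,0.6],[0,0,0,-0.125,-0.25,0,0.6],[0,0,0,-0.125,-0.286,0.001,0.6],[0,0,0,-0.125,-0.286,0.001,0.6],[0,0,0,-0.125,-0.286,0.001,0.6],[0,0,0,-0.125,-0.286,0.001,0.6],[0,0,0,-0.125,-0.286,0.001,0.6]]'
python3 - <<'E'
from h import *
c,P=shot('wrist','w11',1.5);print(P[0].round(3),P[1].round(4))
f=c['frame'][90:215,200:300,::-1];cv2.imwrite('pics/w11c.png',cv2.resize(f,None,fx=6,fy=6,interpolation=cv2.INTER_CUBIC)[:600])
for k,z in [('pocket2',.052),('blue_mount',P[1][2]-.028),('fin',.078)]:
    for d in bot.tip_of(k,c)[:3]:
        uv=np.array(d['centre'])*[512,384];X=world(c,uv,z,P);print(k,round(d['conf'],2),uv.round(1),X.round(4),(P[0].T@(X-P[1])).round(4))
E
```

```text
time: 15.82
ee_pos: [0.4746, -0.0081, 0.1554]
tcp_rot: [34.0, 89.9, -145.1]
wrist_force: [0.2, -0.4, 0.7]
opening: 0.0285
[[-0.001  0.016 -1.   ]
 [-0.001 -1.    -0.016]
 [-1.     0.001  0.001]] [ 0.4746 -0.0081  0.1554]
pocket2 0.83 [282.8 281.6] [ 0.3927 -0.0281  0.052 ] [0.1035 0.0186 0.082 ]
pocket2 0.56 [268.  295.7] [ 0.3775 -0.0151  0.052 ] [0.1035 0.0054 0.097 ]
blue_mount 0.66 [265.1 230.7] [ 0.4762 -0.0098  0.1274] [ 0.028   0.0017 -0.0017]
fin 0.93 [255.3 205.4] [ 0.474  -0.0032  0.078 ] [ 0.0774 -0.005   0.0004]
fin 0.93 [251.9 321.6] [ 0.3706 -0.0012  0.078 ] [ 0.0775 -0.0086  0.1037]
fin 0.66 [263.  230.5] [ 0.4542 -0.0092  0.078 ] [0.0774 0.0007 0.0203]
```

View pics/w11.png

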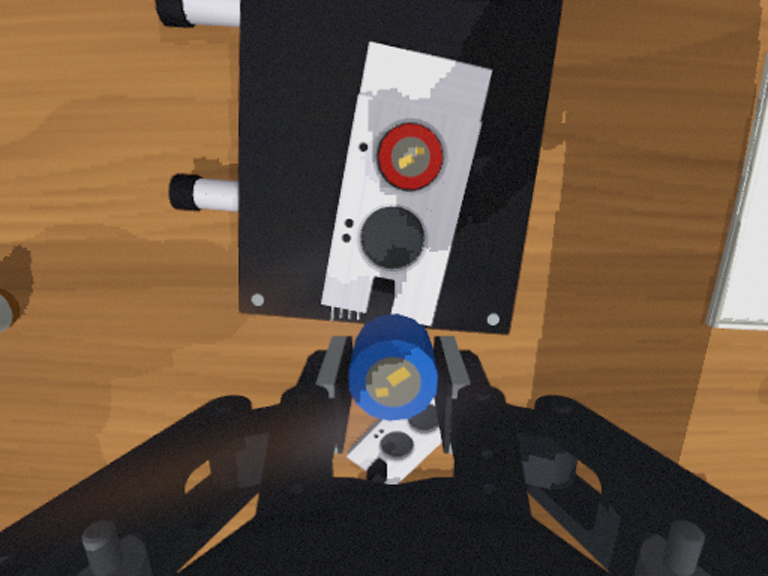

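View pics/w11c.png

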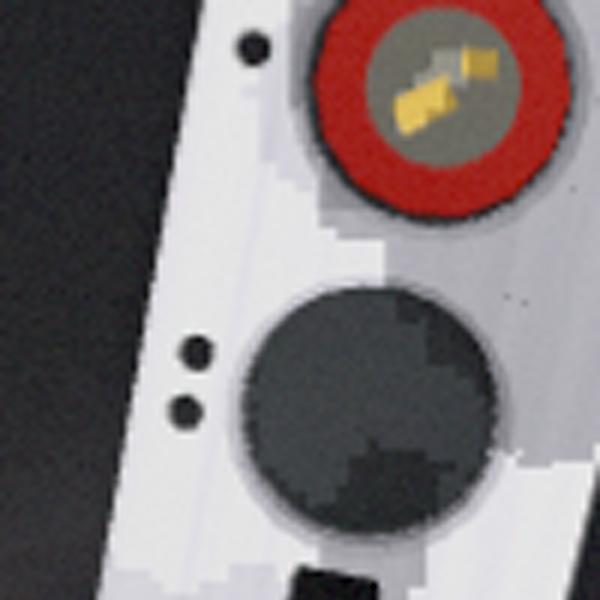

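The blue mount is in hand at (393,372). Pocket 2 (two dots) is centred at crop (372,411). The red mount stays seated.

```bash
python3 - <<'E'
from h import *
c,P=shot('wrist')
for uv,z in [((261.6,158.2),.052),((262,253.3),.1524)]:
    X=world(c,uv,z,P);print(X.round(4),(P[0].T@(X-P[1])).round(4))
E
```

```text
[ 0.5043 -0.0069  0.052 ] [ 0.1034 -0.0004 -0.0299]
[ 0.4755 -0.0076  0.1524] [ 0.003  -0.0001 -0.0009]
```

```bash
python3 -m handwheel '[[0,0,0,0,-0.0003,-0.0293,0.6],[0,0,0,0.035,-0.0003,-0.0293,0.6],[0,0,0,0.06,-0.0003,-0.0293,0.6],[0,0,0,0.07,-0.0003,-0.0293,0.6],[0,0,0,0.07,-0.0003,-0.0293,0.6],[0,0,0,0.07,-0.0003,-0.0293,0.6]]'
python3 - <<'E'
from h import *
c,P=shot('wrist','w12',1.5);print(P[1].round(4));go((.5040,-.0071,.074),1)
E
```

```text
time: 16.82
ee_pos: [0.5043, -0.0066, 0.0866]
tcp_rot: [145.7, 89.9, -33.3]
wrist_force: [0.0, -0.6, 0.5]
opening: 0.0285
[ 0.5043 -0.0066  0.0866]
turn [-0.02 -0.06 -0.03] shift [0.0127 0.0005 0.0004]
```

View pics/w12.png

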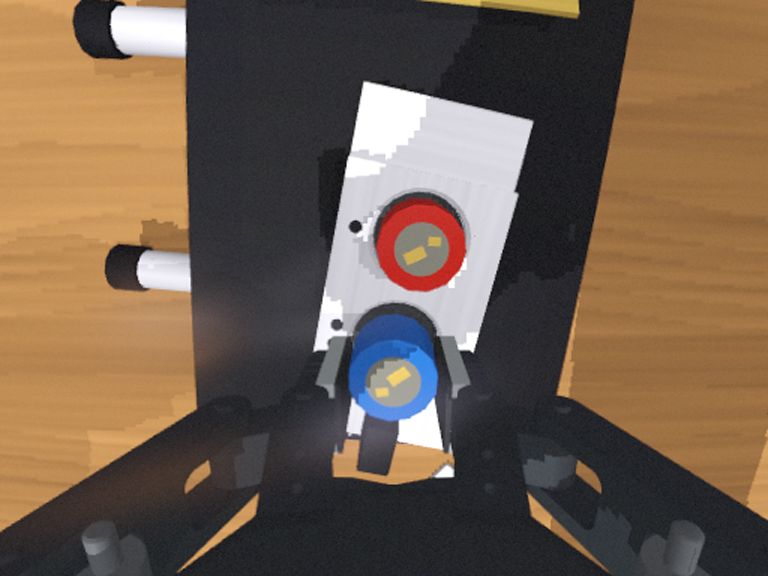

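Blue at (393,375) is lined up over pocket 2, its mouth arc centred near column 396. The fin is clear at (378,445), so I'll descend.

```bash
python3 -m handwheel '[[0,0,0,0.006,0.0003,0,0.6],[0,0,0,0.011,0.0003,0,0.6],[0,0,0,0.011,0.0003,0,0.6]]'; python3 -m handwheel '[[0,0,0,0.002,0,0,0.6],[0,0,0,0.002,0,0,0.6]]'; python3 -m handwheel '[[0,0,0,0.001,0,0,0.6],[0,0,0,0.001,0,0,0.6]]'
```

```text
time: 17.25
ee_pos: [0.5034, -0.0069, 0.0739]
tcp_rot: [16.1, 89.9, -162.9]
wrist_force: [-0.2, -0.3, 0.1]
opening: 0.0283
time: 17.5
ee_pos: [0.5038, -0.0069, 0.0729]
tcp_rot: [61.1, 90.0, -117.9]
wrist_force: [-1.5, 0.4, 3.5]
opening: 0.0288
time: 17.75
ee_pos: [0.5039, -0.0069, 0.0729]
tcp_rot: [122.7, 90.0, -56.3]
wrist_force: [-6.2, -0.5, 13.0]
opening: 0.0289
```

```bash
python3 -m handwheel '[[0,0,0,0,0,0,0.2],[0,0,0,0,0,0,-0.1],[0,0,0,0,0,0,-0.3],[0,0,0,-0.01,0,0,-0.3],[0,0,0,-0.05,0,0,-0.4],[0,0,0,-0.1,0,0,-0.4],[-10,0,0,-0.11,0,0,-0.4],[-20,0,0,-0.11,0,0,-0.4],[-30,0,0,-0.11,0,0,-0.4],[-40,0,0,-0.11,0,0,-0.4],[-50,0,0,-0.11,0,0,-0.4],[-60,0,0,-0.11,0,0,-0.4],[-70,0,0,-0.11,0,0,-0.4],[-80,0,0,-0.11,0,0,-0.4],[-90,0,0,-0.11,0,0,-0.4],[-100,0,0,-0.11,0,0,-0.4],[-110,0,0,-0.11,0,0,-0.4],[-120,0,0,-0.11,0,0,-0.4],[-130,0,0,-0.11,0,0,-0.4],[-140,0,0,-0.11,0,0,-0.4]]'
python3 - <<'E'
from h import *
c,P=shot('top','t13',4,(220,130,420,280));go((.473,-.003,.20),169.3)
E
```

```text
time: 20.25
ee_pos: [0.5039, -0.0069, 0.1821]
tcp_rot: [-72.7, 90.0, -111.4]
wrist_force: [-0.6, 0.1, -0.8]
opening: 0.0597
turn [-27.52   0.     0.03] shift [-0.0179 -0.0161 -0.0266]
```

View pics/t13.png

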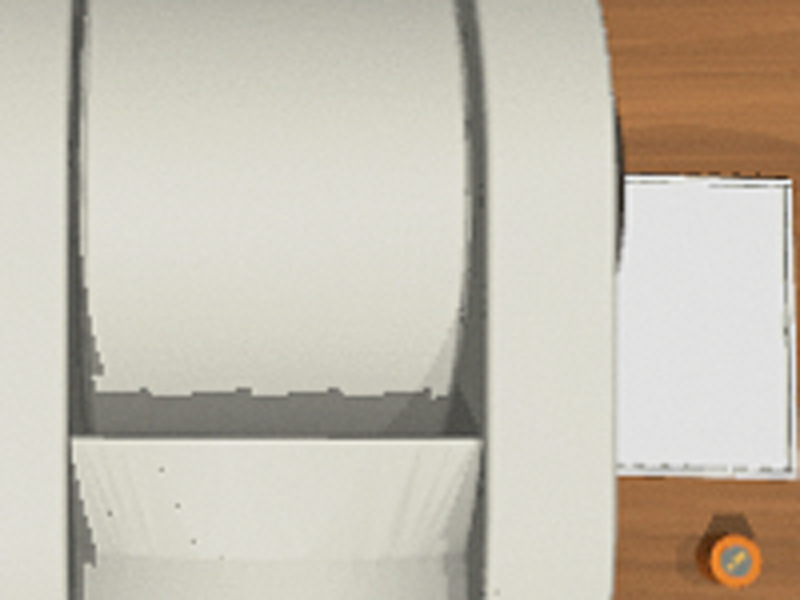

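The arm hides the stage from the top camera, but the tray is now empty. I'll finish the turn and move above the fin.

```bash
python3 -m handwheel '[[-10,0,0,0,-0.016,-0.0266,-0.4],[-20,0,0,0,-0.016,-0.0266,-0.4],[-27.5,0,0,0,-0.016,-0.0266,-0.4],[-27.5,0,0,0,-0.016,-0.0266,-0.4],[-27.5,0,0,0,-0.016,-0.0266,-0.4]]'
python3 - <<'E'
from h import *
c,P=shot('wrist','w14',1.5);print(P[0].round(3),P[1].round(4),np.round(bot.get_obs()['q'],1))
for k,z in [('fin',.078),('pocket1',.052),('pocket2',.052),('holder_edge',.042),('leaf_lip',.053),('stop',.042),('red_mount',.045),('blue_mount',.045),('stage',0)]:
    for d in bot.tip_of(k,c)[:3]:
        uv=np.array(d['centre'])*[512,384];X=world(c,uv,z,P);print(k,round(d['conf'],2),uv.round(1),X.round(4),(P[0].T@(X-P[1])).round(4))
E
```

```text
time: 20.92
ee_pos: [0.4731, -0.0025, 0.1817]
tcp_rot: [-127.8, 90.0, -139.5]
wrist_force: [0.3, 0.8, 0.0]
opening: 0.0598
[[-0.001  0.204  0.979]
 [-0.001  0.979 -0.204]
 [-1.    -0.001 -0.   ]] [ 0.4731 -0.0025  0.1817] [-0.3 -6.3 -8.7 87.6 -0.  11.4]
fin 0.66 [262.4 191.3] [ 0.4712 -0.0012  0.078 ] [ 0.1037  0.0009 -0.0022]
pocket1 0.86 [226.2  47. ] [ 0.3538 -0.0066  0.052 ] [ 0.1297 -0.0282 -0.116 ]
pocket1 0.82 [262.6 218.3] [ 0.5043 -0.0078  0.052 ] [0.1297 0.0012 0.0317]
pocket1 0.77 [209.3  73.5] [ 0.3708 -0.0249  0.052 ] [ 0.1297 -0.0427 -0.0956]
pocket2 0.86 [226.2  47. ] [ 0.3538 -0.0066  0.052 ] [ 0.1297 -0.0282 -0.116 ]
pocket2 0.82 [262.6 218.3] [ 0.5043 -0.0078  0.052 ] [0.1297 0.0012 0.0317]
pocket2 0.77 [209.3  73.5] [ 0.3708 -0.0249  0.052 ] [ 0.1297 -0.0427 -0.0956]
holder_edge 0.72 [197.8 106.9] [ 0.3942 -0.0431  0.042 ] [ 0.1397 -0.0557 -0.0689]
holder_edge 0.64 [262.9 293.5] [ 0.5917 -0.0256  0.042 ] [0.1396 0.0016 0.1209]
holder_edge 0.6 [ 36.2 259.7] [ 0.5066 -0.2541  0.042 ] [ 0.1398 -0.2394  0.0841]
stop 0.56 [285.  329.8] [ 0.6435 -0.0113  0.042 ] [0.1396 0.0261 0.1686]
red_mount 0.8 [265.2 252.6] [ 0.5434 -0.0133  0.045 ] [0.1366 0.0038 0.071 ]
blue_mount 0.88 [263.2 214.9] [ 0.5037 -0.0071  0.045 ] [0.1367 0.0018 0.0309]
```

View pics/w14.png

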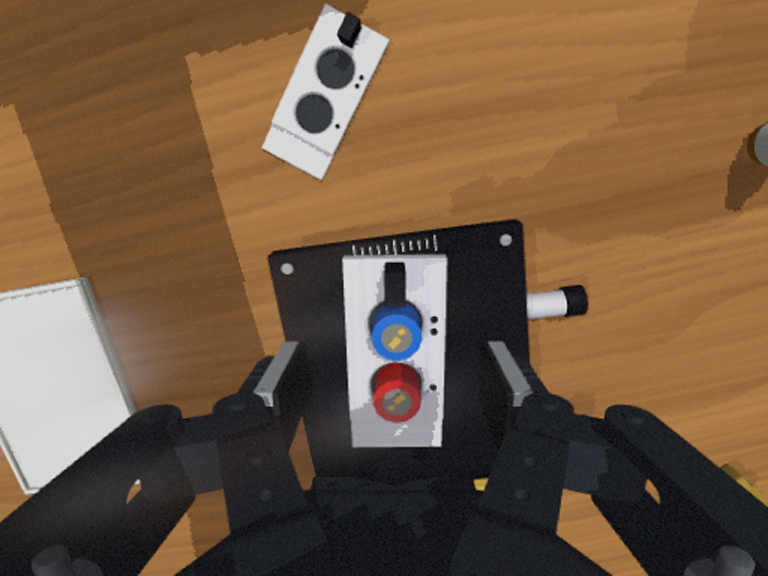

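Both mounts sit upright in their pockets, blue at (396,333) and red at (396,393). The fin is at (395,285). I'll measure yaw from the stage and holder edges in this image.

```bash
python3 - <<'E'
from h import *
c,P=shot('wrist')
f=c['frame'][140:330,170:370,::-1];cv2.imwrite('pics/w15.png',cv2.resize(f,None,fx=4,fy=4,interpolation=cv2.INTER_CUBIC)[:600])
E
```

```text
(no output)
```

View pics/w15.png

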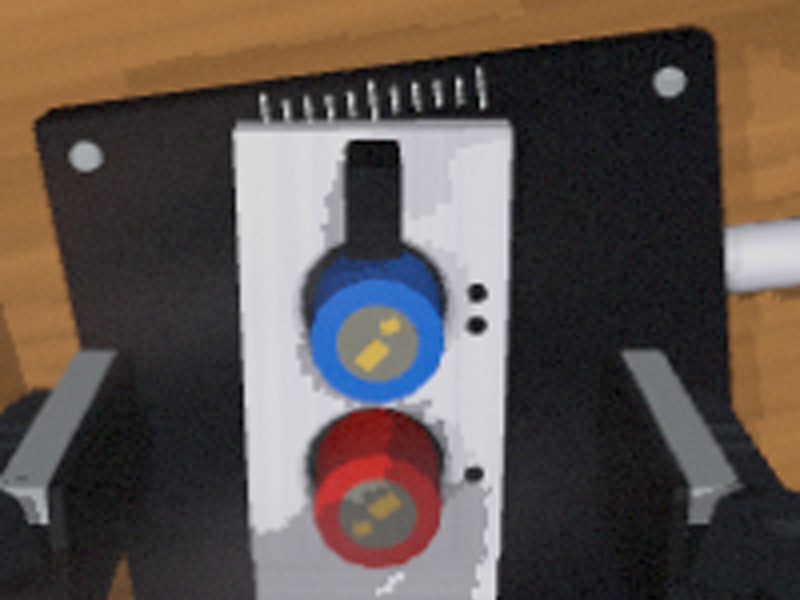

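```bash
python3 - <<'E'
from h import *
c,P=shot('wrist')
q=lambda x,y:(170+(x+.5)/4-.5,140+(y+.5)/4-.5)
w=lambda x,y,z:world(c,q(x,y),z,P)
def yaw(a,b,off=0):
    d=(b-a)[:2];return (np.degrees(np.arctan2(d[1],d[0]))+off).round(2),np.linalg.norm(d).round(4)
print('stage edge',yaw(w(690,30,.042),w(60,108,.042),90),'screws',yaw(w(670,82,.042),w(86,157,.042),90))
print('hold back',yaw(w(512,122,.052),w(236,126,.052),90),'L',yaw(w(236,126,.052),w(257,590,.046)),'R',yaw(w(512,122,.052),w(497,590,.046)))
print('fin back',w(347,145,.078).round(4),w(400,145,.078).round(4))
b=(w(512,122,.052)+w(236,126,.052))/2;print('back mid',b.round(4), 'fin pred', (b[:2]+.012*np.array([.981,-.196])).round(4))
print('stage rear',w(375,69,.042).round(4))
for n,(x,y) in dict(b=(377,343),r=(377,515)).items(): print(n,w(x,y,.070).round(4))
go((.4735,-.0012,.085),168.6)
E
```

```text
stage edge (np.float64(-4.44), np.float64(0.1455)) screws (np.float64(-4.1), np.float64(0.1365))
hold back (np.float64(-10.72), np.float64(0.0614)) L (np.float64(-11.24), np.float64(0.1235)) R (np.float64(-10.98), np.float64(0.1245))
fin back [ 0.4574 -0.0034  0.078 ] [0.4596 0.007  0.078 ]
back mid [0.4598 0.0018 0.052 ] fin pred [ 0.4716 -0.0006]
stage rear [0.4494 0.0042 0.042 ]
b [ 0.5039 -0.0066  0.07  ]
r [ 0.5456 -0.015   0.07  ]
turn [-0.14 -0.04  0.04] shift [0.0964 0.0014 0.0002]
```

```bash
python3 - <<'E'
from h import *
go((.472,-.0008,.074),169.0)
E
```

```text
turn [-0.54 -0.04  0.04] shift [ 0.1074  0.0015 -0.0013]
```

```bash
python3 -m handwheel '[[-0.5,0,0,0.04,0.0015,-0.0013,-0.1],[-0.5,0,0,0.08,0.0015,-0.0013,0.1],[-0.5,0,0,0.1,0.0015,-0.0013,0.1],[-0.5,0,0,0.106,0.0015,-0.0013,0.1],[-0.5,0,0,0.106,0.0015,-0.0013,0.1],[-0.5,0,0,0.106,0.0015,-0.0013,0.1]]'
python3 - <<'E'
from h import *
c,P=shot('wrist','w16',1.5);print(P[0].round(3),P[1].round(4))
E
```

```text
time: 22.28
ee_pos: [0.4727, -0.0008, 0.0766]
tcp_rot: [-20.8, 89.9, -31.8]
wrist_force: [-0.1, -0.6, 0.4]
opening: 0.0381
[[ 0.001  0.191  0.982]
 [-0.001  0.982 -0.191]
 [-1.    -0.     0.001]] [ 0.4727 -0.0008  0.0766]
```

View pics/w16.png

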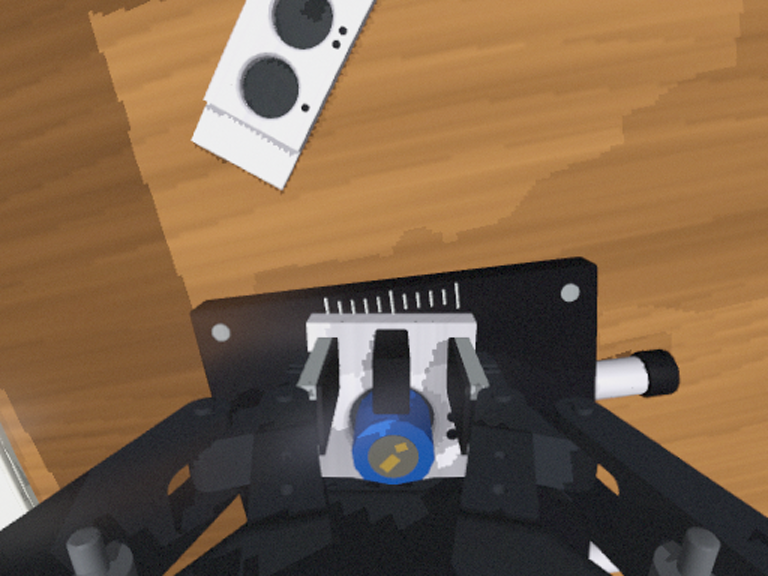

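The fin at (392,370) is centred between the pads. I'll lower slightly and grip.

```bash
python3 -m handwheel '[[0,0,0,0.0015,0,0,0.4],[0,0,0,0.0015,0,0,1],[0,0,0,0.0015,0,0,1],[0,0,0,0.0015,0,0,1],[0,0,0,0.0015,0,0,1],[0,0,0,0.0015,0,0,1]]' 60
python3 - <<'E'
from h import *
c,P=shot('wrist','w17',1.5);print(P[0].round(3),P[1].round(4))
E
```

```text
time: 23.08
ee_pos: [0.4722, -0.0008, 0.0743]
tcp_rot: [-101.5, 90.0, -112.6]
wrist_force: [-1.3, 0.2, 5.3]
opening: 0.0109
[[-0.     0.191  0.982]
 [-0.001  0.982 -0.191]
 [-1.    -0.001 -0.   ]] [ 0.4722 -0.0008  0.0743]
```

View pics/w17.png

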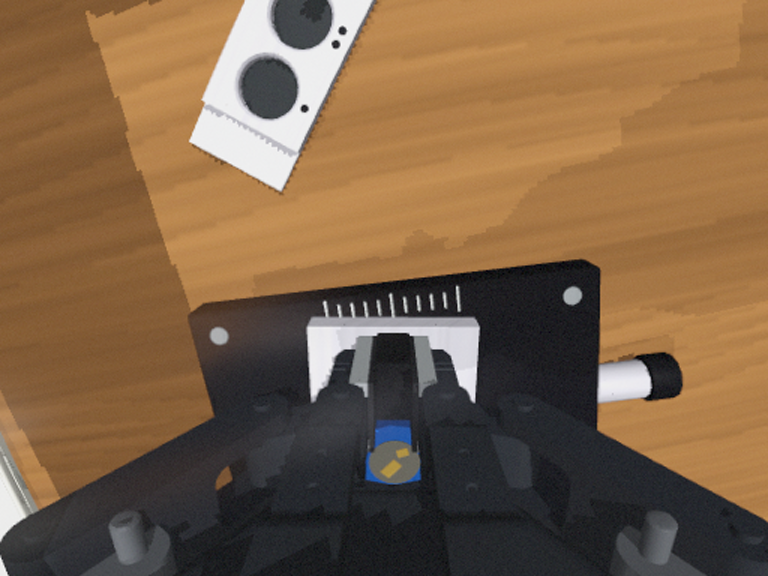

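```bash
python3 -m handwheel '[[-2,0,0,0,0,0,1],[-4,0,0,0,0,0,1],[-6,0,0,0,0,0,1],[-7,0,0,0,0,0,1],[-7,0,0,0,0,0,1],[-7,0,0,0,0,0,1]]'
python3 - <<'E'
from h import *
c,P=shot('wrist','w18',1.5);print(P[0].round(3),P[1].round(4))
f=c['frame'][165:295,110:410,::-1];cv2.imwrite('pics/w18c.png',cv2.resize(f,None,fx=2.66,fy=2.66,interpolation=cv2.INTER_CUBIC))
c,P=shot('scene','s18',4,(170,140,330,290))
E
```

```text
time: 23.88
ee_pos: [0.4724, -0.001, 0.0743]
tcp_rot: [-77.4, 89.9, -81.4]
wrist_force: [0.8, -1.9, 5.1]
opening: 0.011
[[ 0.     0.07   0.998]
 [-0.001  0.998 -0.07 ]
 [-1.    -0.001  0.   ]] [ 0.4724 -0.001   0.0743]
```

View pics/w18c.png

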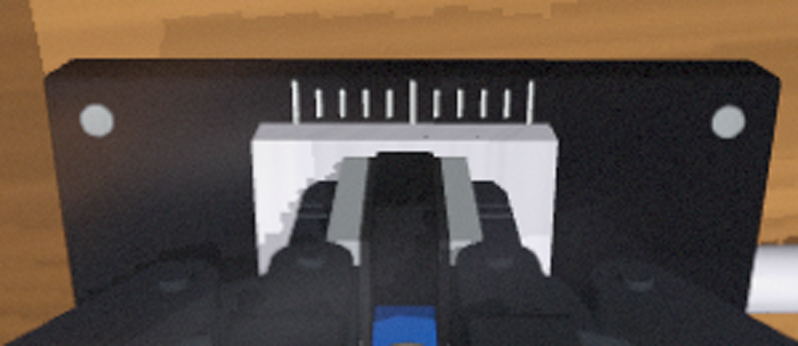

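View pics/s18.png

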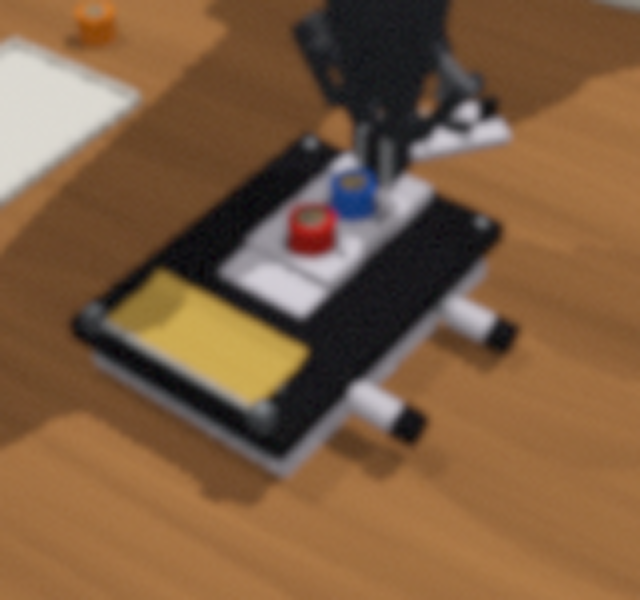

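The holder is now square to the stage: screws at rows 121/121, holder back edge at rows 138/138. Next I'll slide it along the stage x axis, which is tool +z.

```bash
python3 -m handwheel '[[0,0,0,0,0,0.006,1],[0,0,0,0,0,0.012,1],[0,0,0,0,0,0.018,1],[0,0,0,0,0,0.024,1],[0,0,0,0,0,0.028,1],[0,0,0,0,0,0.028,1],[0,0,0,0,0,0.028,1]]'
python3 - <<'E'
from h import *
c,P=shot('wrist','w19',2.66,(110,165,410,295));print(P[0].round(3),P[1].round(4))
c,P=shot('scene','s19',4,(170,140,330,290))
E
```

```text
time: 24.85
ee_pos: [0.4999, -0.0027, 0.0743]
tcp_rot: [-151.3, 90.0, -155.3]
wrist_force: [-3.3, 0.1, 6.6]
opening: 0.0107
[[-0.001  0.07   0.998]
 [-0.     0.998 -0.07 ]
 [-1.    -0.    -0.001]] [ 0.4999 -0.0027  0.0743]
```

View pics/w19.png

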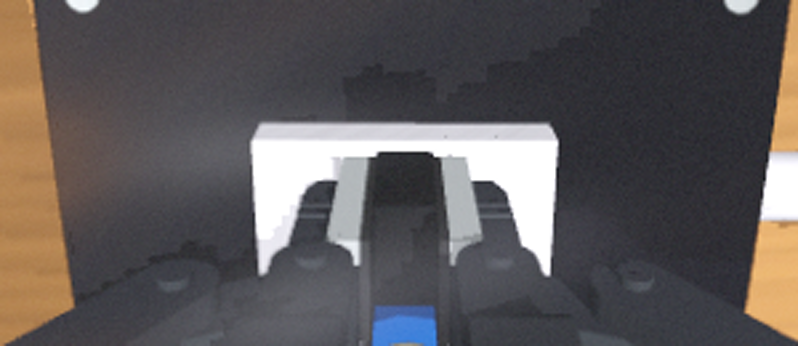

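View pics/s19.png

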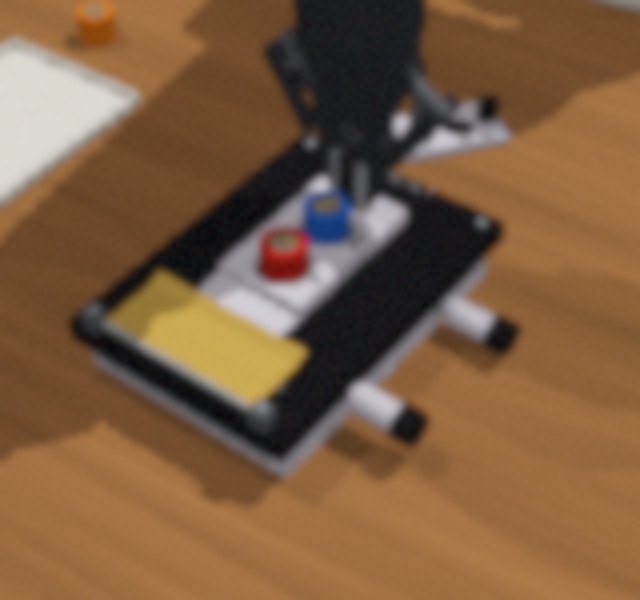

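The holder follows the gripper squarely. The flange edge has reached the lip at (295,330) and the leaf hasn't moved. I'll go on slowly, watching the force.

```bash
python3 -m handwheel '[[0,0,0,0,0,0.004,1],[0,0,0,0,0,0.008,1],[0,0,0,0,0,0.012,1],[0,0,0,0,0,0.012,1]]'; python3 -m handwheel '[[0,0,0,0,0,0.002,1],[0,0,0,0,0,0.003,1],[0,0,0,0,0,0.003,1]]'
python3 - <<'E'
from h import *
c,P=shot('scene','s20',4,(170,140,330,290));print(pose()[1].round(4))
E
```

```text
time: 25.45
ee_pos: [0.5118, -0.0035, 0.0743]
tcp_rot: [-159.9, 89.9, -163.9]
wrist_force: [-3.4, 1.0, 8.0]
opening: 0.0106
time: 25.82
ee_pos: [0.5144, -0.0038, 0.0743]
tcp_rot: [-166.4, 89.9, -170.3]
wrist_force: [-5.2, 0.2, 9.2]
opening: 0.0113
[ 0.5144 -0.0038  0.0743]
```

View pics/s20.png

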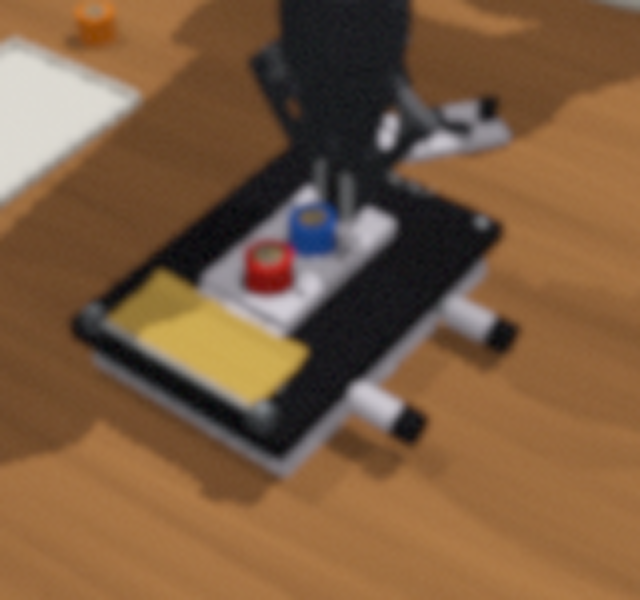

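The flange is going under the leaf and the leaf is still down, its front edge unchanged. Next, 1 mm steps until the stop.

```bash
for i in 1 2; do python3 -m handwheel '[[0,0,0,0,0,0.0015,1],[0,0,0,0,0,0.0015,1]]'; done
```

```text
time: 26.12
ee_pos: [0.516, -0.0039, 0.0743]
tcp_rot: [-165.5, 89.9, -169.5]
wrist_force: [-5.4, -0.3, 8.8]
opening: 0.0108
time: 26.38
ee_pos: [0.5174, -0.004, 0.0743]
tcp_rot: [-164.6, 89.9, -168.6]
wrist_force: [-6.2, 0.3, 9.6]
opening: 0.0107
```

```bash
python3 -m handwheel '[[0,0,0,0,0,0.001,1],[0,0,0,0,0,0.001,1]]'; python3 -m handwheel '[[0,0,0,0,0,0.001,1],[0,0,0,0,0,0.001,1]]'
```

```text
time: 26.62
ee_pos: [0.5184, -0.004, 0.0743]
tcp_rot: [-166.1, 89.9, -170.1]
wrist_force: [-6.0, 0.3, 9.3]
opening: 0.0109
time: 26.88
ee_pos: [0.5194, -0.0041, 0.0743]
tcp_rot: [-166.3, 89.9, -170.3]
wrist_force: [-5.2, 0.5, 8.7]
opening: 0.0106
```

```bash
for i in 1; do python3 -m handwheel '[[0,0,0,0,0,0.001,1],[0,0,0,0,0,0.001,1]]'; done
```

```text
time: 27.12
ee_pos: [0.5204, -0.0042, 0.0743]
tcp_rot: [-166.5, 89.9, -170.5]
wrist_force: [-5.3, -0.1, 9.3]
opening: 0.0107
```

```bash
python3 -m handwheel '[[0,0,0,0,0,0.001,1],[0,0,0,0,0,0.001,1]]'
```

```text
time: 27.38
ee_pos: [0.5208, -0.0042, 0.0743]
tcp_rot: [-171.4, 89.8, -175.4]
wrist_force: [-9.0, 0.3, 12.0]
opening: 0.0108
```

It has met the stop: force rose to 9 N and the advance fell to 0.4 mm, close to the predicted home x of about 0.520. I'll nudge it slightly, then check squareness.

```bash
python3 -m handwheel '[[0,0,0,0,0,0.0007,1],[0,0,0,0,0,0.0007,1]]'
python3 - <<'E'
from h import *
c,P=shot('wrist','w21',2.66,(110,110,410,330));print(P[0].round(4),P[1].round(4))
c,P=shot('scene','s21',4,(170,140,330,290))
c,P=shot('top','t21',4,(220,130,420,280))
E
```

```text
time: 27.62
ee_pos: [0.5208, -0.0042, 0.0743]
tcp_rot: [-174.7, 89.8, -178.7]
wrist_force: [-13.1, 1.3, 14.6]
opening: 0.0106
[[-4.300e-03  6.950e-02  9.976e-01]
 [-1.000e-04  9.976e-01 -6.950e-02]
 [-1.000e+00 -4.000e-04 -4.300e-03]] [ 0.5208 -0.0042  0.0743]
```

View pics/w21.png

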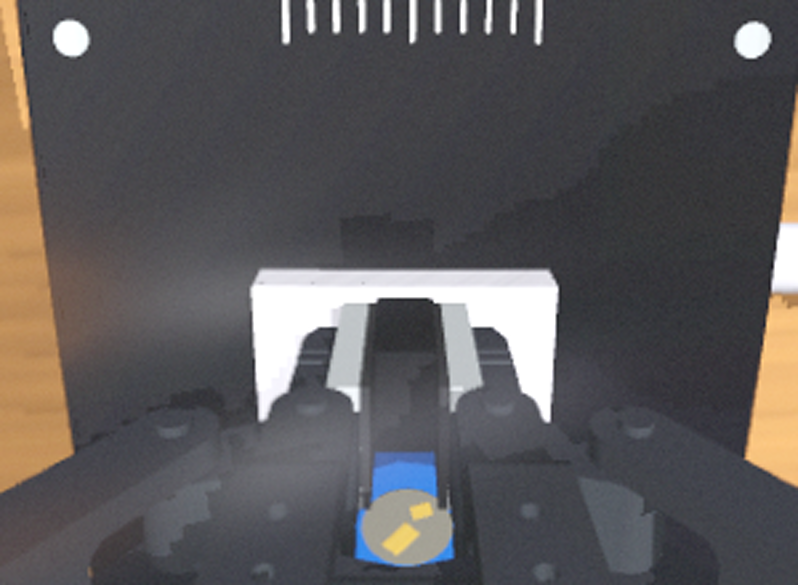

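View pics/s21.png

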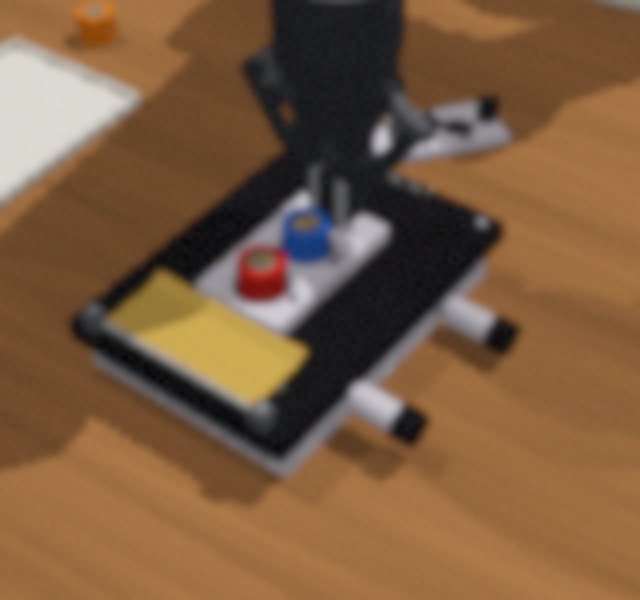

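View pics/t21.png

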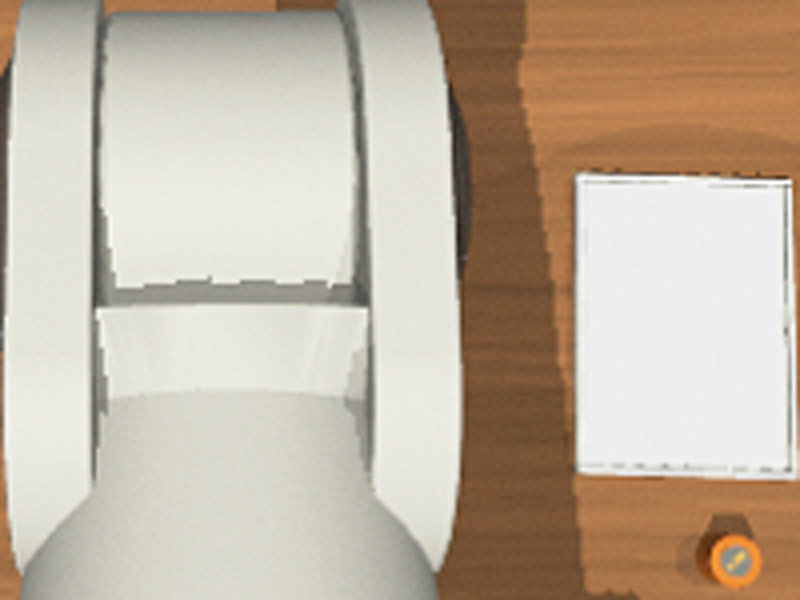

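```bash
python3 - <<'E'
from h import *
c,P=shot('wrist');g=cv2.cvtColor(c['frame'],cv2.COLOR_RGB2GRAY)
s=[]
for x0,x1 in[(128,146),(383,402)]:
    w=g[112:136,x0:x1].astype(float);m=np.clip(w-110,0,None);yy,xx=np.mgrid[112:136,x0:x1];s.append((np.sum(xx*m)/m.sum(),np.sum(yy*m)/m.sum()))
print(s)
d=(world(c,s[1],.042,P)-world(c,s[0],.042,P));print('stage yaw',np.degrees(np.arctan2(-d[0],d[1])),np.linalg.norm(d))
# holder back edges: rows of gradient per column
pts=[]
for x in list(range(212,314,2)):
    col=g[205:216,x].astype(float);gr=np.diff(col);k=gr.argmax();
    a=gr[max(k-1,0):k+2];pts.append((x,205+max(k-1,0)+.5+np.sum(a*np.arange(len(a)))/a.sum()))
pts=np.array(pts);vx,vy,x0,y0=cv2.fitLine(pts.astype(np.float32),cv2.DIST_HUBER,0,.01,.01).ravel();print(vy/vx,x0,y0)
f=lambda x:(x,y0+(x-x0)*vy/vx)
d=world(c,f(312),.042,P)-world(c,f(214),.042,P);print('holder',np.degrees(np.arctan2(-d[0],d[1])))
o=pose()[2];print(o['wrist_force'],o['torque'])
# scene leaf lip
c,P=shot('scene')
for k,z in[('leaf_lip',.053),('stop',.042),('red_mount',.045),('blue_mount',.045)]:
    for d in bot.tip_of(k,c)[:2]:
        uv=np.array(d['centre'])*[512,384];print(k,round(d['conf'],2),uv.round(1),world(c,uv,z).round(4))
E
```

```text
[(np.float64(136.19951662227484), np.float64(123.91624741047647)), (np.float64(392.4617875986), np.float64(124.60774173327064))]
stage yaw -4.161666162519814 0.13653345508959291
0.0016827171 268.0 211.01033
holder -4.135400539711434
[-13.65839336   1.39801201  14.35934692] [0.23195584 2.43897165 0.05095436]
leaf_lip 0.73 [227.9 213.5] [ 0.6141 -0.0164  0.053 ]
stop 0.85 [220.3 226.1] [ 0.6484 -0.0138  0.042 ]
red_mount 0.56 [221.3 227.7] [ 0.6536 -0.0071  0.045 ]
red_mount 0.54 [234.  212.8] [ 0.5978 -0.0107  0.045 ]
blue_mount 0.57 [237.  213.2] [ 0.595 -0.004  0.045]
blue_mount 0.5 [243.8 203.4] [ 0.5574 -0.0095  0.045 ]
```

Stage yaw reads -4.16° and holder yaw -4.14°, so the holder is square. I'll trim the downward force into mid-range and check it stays steady.

```bash
python3 -m handwheel '[[0,0,0,-0.0002,0,0,1],[0,0,0,-0.0002,0,0,1],[0,0,0,-0.0002,0,0,1],[0,0,0,-0.0002,0,0,1]]'
python3 - <<'E'
from h import *
for i in range(5):
    c=bot.camera('scene');o=bot.get_obs();print(np.round(o['wrist_force'],1),np.round(o['ee_pos'],4))
E
```

```text
time: 28.58
ee_pos: [0.5208, -0.0042, 0.0743]
tcp_rot: [-173.9, 89.7, -177.9]
wrist_force: [-12.8, 0.9, 11.7]
opening: 0.0106
[-13.    2.3  12.3] [ 0.5208 -0.0042  0.0743]
[-12.9   0.3  14. ] [ 0.5209 -0.0042  0.0743]
[-12.6   1.1  13. ] [ 0.5208 -0.0042  0.0743]
[-12.2   1.5  13. ] [ 0.5209 -0.0042  0.0743]
[-12.7   1.6  12.4] [ 0.5209 -0.0042  0.0743]
```

```bash
python3 - <<'E'
from h import *
c,P=shot('scene','s22',1.5)
o=bot.get_obs();print(np.round(o['wrist_force'],1),o['time'],o['opening'])
print(bot.job_done())
E
```

```text
[-11.7   1.9  12.1] 28.875 0.011002937096700657
the job is handed in; nothing more can be done
None
```

View pics/s22.png

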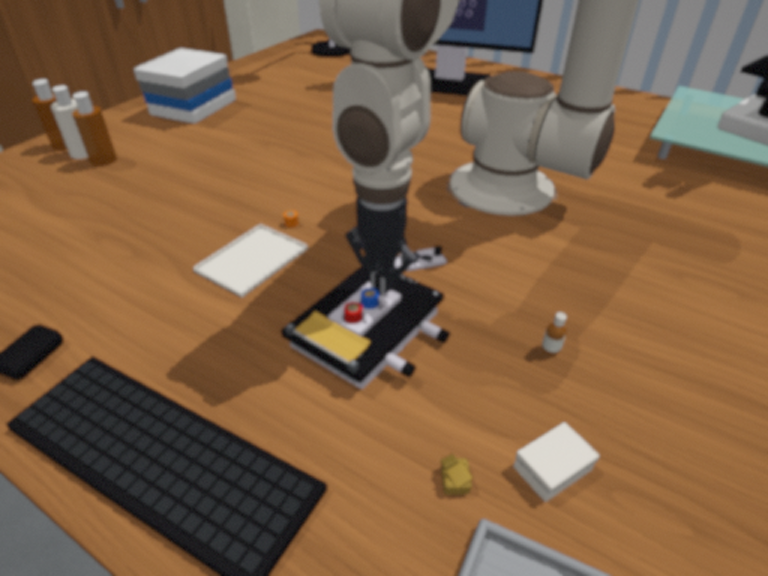

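The job is handed in, at 28.9 s of the 67 s limit. The red mount went into pocket 1 first, then the blue into pocket 2. I gripped the holder by its fin, turned it square and slid it under the leaf to the stop.

**Mounts:** each met the pocket floor at the predicted height, and both stand upright in the last picture.

**Holder:**
- **Home:** the push rose to about 13 N and the advance stopped at x = 0.5208, against about 0.520 predicted.
- **Square:** its yaw read -4.14°, against -4.16° for the stage.
- **Held:** the gripper is still on the fin, pressing down 12 to 14 N (12.1 N at hand-in) and forward about 12 N against the rail.

**Leaf and the rest:** the leaf looks unmoved in the scene view. The oil bottle, slide box and ore lump were not touched.

**Disagreements:**
- The tool pitched about 0.3° under the push on the stop. The grip height stayed at 0.0743 m, so I take the holder to be flat, but I did not measure that directly.
- The network's position for the red mount was about 4 mm off its expected home, and it also reported a false second one. I relied on the contact force and edge measurements instead.
- The top camera could not confirm the final pose, because the arm was in the way.

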